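# Check the storage tins in and put them away in the drawer carcase

### The arm

A 7-joint arm with a two-finger parallel gripper is mounted at the origin on the work surface. World frame = base frame: x ahead of the robot, y to its left, z up, the work surface at z = 0. Lengths are in m, angles in degrees, forces in N, time in s.
With the tool pointing down it reaches from about 0.35 to 0.9 m from the base axis. Payload 7.2 kg.
Tool frame: the origin (TCP) lies at the very end of the fingers, on their centre line; the grasp point (between the pads) lies behind it (bot.grasp_offset is the y of the grasp point in the tool frame, in m); y points along the fingers, z is the direction in which the jaws open and shut, and the axes are right-handed (so a half turn about y gives the same grasp; the last joint's range is limited). The gripper opens to 88 mm and grips with 3 to 60 N. Pads are 20 mm wide; open, the fingers measure 115 mm over their backs; the gripper's body (75 mm by 178 mm) begins 61 mm behind the grasp point.
Start: joints at [61.582, 23.554, -0.728, 91.456, 0.321, 64.991, -4.71], TCP at [0.259, -0.569, 0.223] pointing down, gripper open.
Joint ranges: [-169.25, 169.25], [-16.82, 113.86], [-84.01, 82.57], [7.8, 145.47], [-59.2, 239.2], [7.22, 106.19], [-163.78, 163.78]. Speed limits (degrees/s): [136.94, 136.94, 172.46, 172.46, 180, 180, 180].

### API

Orientations are given as a 3x3 rotation matrix whose columns are the frame's x, y, z axes.
In Python, from cell import monitor, imaging, ticket, bot gives the robot as it stands.
- The arm moves only by the tool drive_tool, never from a script. Its argument "plan" is one flat list of numbers, 7 for each row, row after row: the shift along the tool's x, y, z as a fraction of full scale, then the turn, a rotation vector about the tool's x, y, z as a fraction of full scale, then the closure, from 0 (fully open) to 1 (shut). A call has 1 to 10 rows; each row is the pose to reach, as a shift and turn from the pose commanded when the call began, along the tool's axes at that moment, turning the shorter way round; what a row does not reach only later rows make up. Full scale, the value 1, is 1000 mm for a shift and 2 pi rad for a turn. A row lasts 1/12 s, in which the tool goes at most 41.7 mm and 7.16 degrees, less where a joint would pass 70% of its speed; a pose out of reach is approached as far as the arm can. A call with a number of a shift or a turn outside -1 to 1 is refused whole. A call with a gripper value outside its range is refused whole. The fingers move at their own pace and stop on an object; "force" is the grip in N (left out, the last holds). Time passes only in rows, so rows that repeat a pose let the fingers close. It gives the time, the measured TCP pose, the force and the opening at its end, in the units of the state.
- monitor.observe(): the state, without advancing time (a new reading comes with each control period).
- imaging.read_camera(name): name is "scene" or "top" or "wrist"; returns the picture (480x640x3 uint8, blue, green, red); there is no depth.
- imaging.camera_info(name): a dict with "mtx" (3x3 intrinsics, pixels), "view" (4x4, takes a point from world to camera coordinates). Camera axes: x right, y up, looking along -z (the intrinsics and any distortion apply to the point x, -y, -z); pixel columns grow to the right and rows downward; lengths in m; the calibration is good to about 2 mm. A picture is of the moment at which its call begins: read the wrist's pose just before it. camera_info takes no time and is no camera call; for the wrist camera it gives the pose at the moment of the call.
- ticket.hand_in(): hands the job in, once; it reports no verdict.
The state is a dict: "time": time; "joints": joint angles; "joint_vel": joint speeds; "effort": joint torques, N m; "tool_pos": TCP position; "tcp_rot": TCP orientation; "ft_force": force on the tool from outside, world axes, zero at the start; "ft_torque": the same for the moment, N m; "grip_width": finger opening in m.
Only numpy, scipy, OpenCV 4.12 (cv2) and the standard library are available. Lean on these libraries where they do the work, as an engineer would, in place of code of your own. Each camera call takes 0.05 s, during which the arm holds its last target. There are 200 camera calls.

### The job

Check in the storage tins, tallest first: hold each tin upright just above the label reader's plate and show the lens its three labels one after another, each square to the lens with the label over the printed cross for half a second: first the label to the left of the front one, then the front, then the right; then stand it in the grey tray. When all the tins that are there stand upright in the tray, press the outer pad of the carcase's rocking gate so that its inner end tips up, slide the loaded tray by its pull fully home into the carcase, and press the gate's inner end down again to shut it behind the tray. Leave everything else on the worktop where it is.

Things in the scene. Friction and masses are not known exactly. Their poses are not given: they have to be found in the camera images.
- tin_tall: Dark metal storage tin, upright box 50 (x) x 64 (y) x 105 mm, white labels on three upright faces. Origin: centre of underside, z up. Front label: wide face at x=-25 mm. Left label (left as you look at the front head-on): narrow face y=+32 mm. Right label: narrow face y=-32 mm. Bare back x=+25 mm. 0.2 kg, weight low; grip across 50 or 64 mm. Starts on the worktop at the left; may be absent.
- tin_mid: Dark metal storage tin, upright box 50 (x) x 64 (y) x 85 mm, white labels on three upright faces. Origin: centre of underside, z up. Front label: wide face at x=-25 mm. Left label (left as you look at the front head-on): narrow face y=+32 mm. Right label: narrow face y=-32 mm. Bare back x=+25 mm. 0.2 kg, weight low; grip across 50 or 64 mm. Starts on the worktop at the left; may be absent.
- tin_low: Dark metal storage tin, upright box 50 (x) x 64 (y) x 65 mm, white labels on three upright faces. Origin: centre of underside, z up. Front label: wide face at x=-25 mm. Left label (left as you look at the front head-on): narrow face y=+32 mm. Right label: narrow face y=-32 mm. Bare back x=+25 mm. 0.2 kg, weight low; grip across 50 or 64 mm. Starts on the worktop at the left; may be absent.
- reader: Fixed label reader: white base plate 150 x 130 mm, 4 mm thick, with a black cross on it, and behind it a white head (30 x 60 mm in plan, 114 mm high) with a round black lens. Origin on the worktop under the plate; +x points from the cross (x=-35 mm) towards the lens and head (front face x=+63 mm), z up.
- mark (a point): Centre of the reader's printed cross, 4 mm above the worktop; axes as the reader's. A label is shown when its face is straight above the cross (within 20 mm) and looks square at the lens (within 12 degrees), the tin itself lying on the far side of the cross from the lens, upright, held with its underside 12 to 90 mm above the worktop, for 0.3 s or more.
- lens (a point): Centre of the lens's front, 90 mm from the cross along the reader's +x, 62 mm above the worktop.
- tray: Loose grey tray, 0.4 kg, on the worktop before the carcase; slides on it. Origin: centre of the pan's underside, +x towards the carcase, z up. Pan 130 (x) x 270 (y) mm outside, floor 5 mm thick, rim 18 mm high, 4 mm thick; side flanges, 14 to 18 mm high, reach y=+-160 mm.
- tray_pull (a point): Middle of the top of the tray's upright wooden pull, in front of the pan at tray x=-100 mm, y=0, 60 mm above the tray's underside. The pull is 36 mm long (tray x), 14 mm thick (tray y) and stands from 6 to 60 mm high; pinch it across its thickness from above.
- carcase: Low open-topped wooden drawer carcase, fixed, open towards the robot. Origin on the worktop in its middle, +x into its depth, z up. Side panels 40 mm high, inner faces y=+-165 mm, from x=-65 mm; metal lips 25 to 31 mm high reach in to y=+-139 mm over the tray's flanges, so the tray enters only by sliding along the worktop in +x.
- carcase_stop (a point): Middle of the back stop's face at the worktop, carcase x=+67.5 mm. The tray's back edge (65 mm from its origin) touches it when fully home: tray origin then at carcase x=+2.5 mm, y within 5 mm of 0. It counts as home within 9 mm of that.
- gate (a joint): Steel seesaw gate at the carcase's left (+y) front corner, lying along y; pivot at carcase x=-80, y=205 mm, 50 mm high. rad: 0 shut (level; inner end hangs to 8 mm above the worktop before the tray's left flange and bars it), 0.45 fully open (outer end down, inner end up; the flange passes from 0.25). Stays where left by friction, about 2 N at either end moves it. Press the inner end down to shut.
- gate_pad (a point): Top of the gate's black press pad (34 x 36 mm) at its outer end, 70 mm outwards (+y) from the pivot; 55 mm above the worktop when shut, 25 mm when fully open.
- gate_tip (a point): Top of the gate's inner end over its hanging tongue, 55 mm inwards (-y) from the pivot; arm 14 mm wide (x), tongue 20 mm long (y). 55 mm above the worktop when shut, about 79 mm when fully open.
- screwdriver: Bystander, leave alone: screwdriver lying near the robot.
- tape: Bystander, leave alone: roll of tape, 84 mm across, 24 mm high.
- bowl: Bystander, leave alone: small blue bowl, 110 mm across, 45 mm high.
- drawer_pull: Bystander, leave alone: steel drawer pull lying flat, 128 mm long, 10 mm high.
- mug: Bystander, leave alone: white mug, 80 mm across, 90 mm high.
- jar: Bystander, leave alone: closed glass jar, 70 mm across, 90 mm high.
Things that resemble listed ones, but are neither listed nor needed, are in the scene too. Leave any turquoise look-alike of the reader alone. What is shaped like the tin_mid but blue is not meant.

How it is judged:
By the outcome, as a careful person would: the job done as asked, in the order asked, and still so for the second after the job is handed in, with the robot touching nothing.
Of tin_tall, tin_mid, tin_low only 2 to 3 are there at a start; the rules pass over those that are not, and their reading is None.
At some moment in a run one of tin_tall, tin_mid, tin_low may be knocked a few centimetres aside while the robot is not near it.
It also fails if it takes over 210 s, if anything falls off the work surface, if the arm or the gripper's body presses on something with over 40 N, if the wrist force passes 120 N, or if a joint passes its speed limit or range.

## Working session

There is one attempt and no reset: what is moved stays moved. The work goes in short steps, Python scripts to look and compute and a tool call to move; the robot and the scene stay as the last step left them, time stands still between calls to the robot, and variables do not carry over. Pictures are saved under pics/ and viewed, on a budget of 14 in all, crops included, one or two more only if the job needs it, and the job is handed in when it is done.

Besides the shell and the picture viewer there is one more tool, called after "Call:" by a JSON object that holds its "api" and its "payload". drive_tool: Moves the arm, as the interface text tells. Shift numbers are shares of 1000 mm and turn numbers shares of 2 pi rad, none past 1 either way. Its arguments: {"type":"object","properties":{"plan":{"type":"array"},"force":{"type":"number"}},"required":["plan"]}

```bash
ls; mkdir -p pics; python3 - <<'E'
from cell import monitor, imaging, ticket, bot
import cv2, numpy as np
np.set_printoptions(precision=4,suppress=True)
s=monitor.observe(); print(s); print(bot.grasp_offset, dir(bot))
a=imaging.read_camera("top"); b=imaging.read_camera("scene")
for n in("top","scene","wrist"): print(n,imaging.camera_info(n))
cv2.imwrite("pics/top1.png",a); cv2.imwrite("pics/scene1.png",b)
E
```

```text
pics
{'time': 0.0, 'joints': array([61.5828, 23.5991, -0.7287, 91.502 ,  0.3205, 64.9908, -4.7093]), 'joint_vel': array([-0.0278, -0.0583,  0.0266, -0.0989, -0.0657,  0.0155,  0.0256]), 'effort': array([  0.0017, -58.7956,   0.6427, -29.1079,  -0.0537,   0.0184,
         0.0002]), 'tool_pos': array([ 0.259 , -0.5682,  0.2218]), 'tcp_rot': array([[-0.9099, -0.0007,  0.4149],
       [-0.4149,  0.0014, -0.9099],
       [ 0.0001, -1.    , -0.0016]]), 'ft_force': array([-0.3371, -0.0456, -0.7474]), 'ft_torque': array([ 0.014 , -0.0128, -0.0121]), 'grip_width': 0.08767993300073819}
-0.0187 ['IKError', '__class__', '__delattr__', '__dict__', '__dir__', '__doc__', '__eq__', '__format__', '__ge__', '__getattribute__', '__getstate__', '__gt__', '__hash__', '__init__', '__init_subclass__', '__le__', '__lt__', '__module__', '__ne__', '__new__', '__reduce__', '__reduce_ex__', '__repr__', '__setattr__', '__sizeof__', '__str__', '__subclasshook__', '__weakref__', 'grasp_offset']
top {'mtx': array([[589.6763,   0.    , 310.8568],
       [  0.    , 589.6763, 238.3412],
       [  0.    ,   0.    ,   1.    ]]), 'view': array([[ 0.0079, -0.9998,  0.0173, -0.0181],
       [ 0.9871,  0.0106,  0.1596, -0.5112],
       [-0.1597,  0.0158,  0.987 , -1.3731],
       [ 0.    ,  0.    ,  0.    ,  1.    ]])}
scene {'mtx': array([[606.864 ,   0.    , 321.0445],
       [  0.    , 606.864 , 249.371 ],
       [  0.    ,   0.    ,   1.    ]]), 'view': array([[ 0.0268,  0.9996,  0.0119, -0.028 ],
       [-0.8412,  0.0162,  0.5404,  0.3912],
       [ 0.54  , -0.0245,  0.8413, -1.8777],
       [ 0.    ,  0.    ,  0.    ,  1.    ]])}
wrist {'mtx': array([[410.3632,   0.    , 315.2239],
       [  0.    , 410.3632, 244.0516],
       [  0.    ,   0.    ,   1.    ]]), 'view': array([[ 0.4149, -0.9099,  0.    , -0.6266],
       [ 0.8698,  0.3966, -0.2936,  0.0352],
       [ 0.2671,  0.1218,  0.9559, -0.3903],
       [ 0.    ,  0.    ,  0.    ,  1.    ]])}
```

View pics/top1.png

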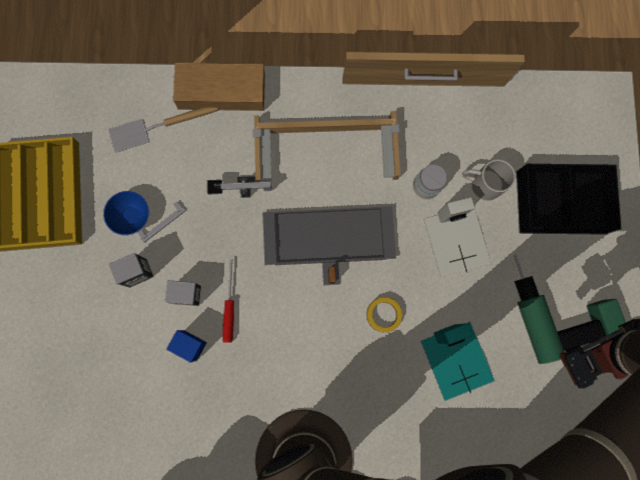

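View pics/scene1.png

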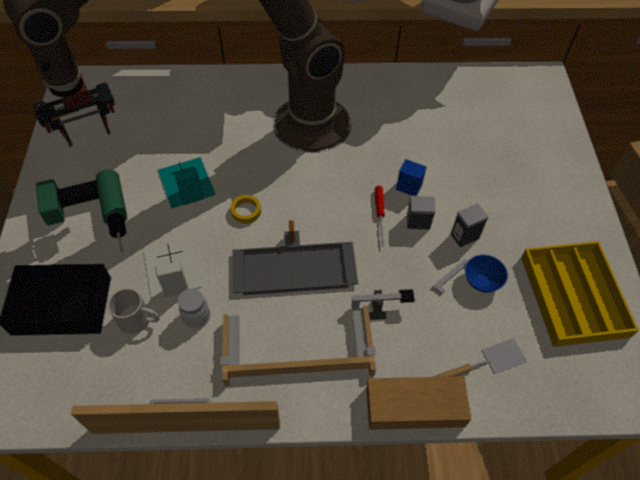

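Top view: two grey tins at (130,268) and (183,292), with a blue decoy at (186,346). The white reader is at (458,240) and its turquoise look-alike at (458,360). The grey tray is at (330,235) with its pull at (332,270), and the carcase is at (328,150). The gate runs (215–270,185). Next, one close crop to identify the tins and measure.

```bash
cat > h.py <<'E'
import numpy as np, cv2, sys
from cell import monitor, imaging, ticket, bot
np.set_printoptions(precision=4,suppress=True)
def ray(info,uv):
    R=info["view"][:3,:3]; t=info["view"][:3,3]; K=info["mtx"]
    d=np.linalg.inv(K)@np.array([uv[0],uv[1],1.]); d=np.array([d[0],-d[1],-d[2]])
    return -R.T@t, R.T@d
def plane(info,uv,z):
    c,d=ray(info,uv); return c+d*(z-c[2])/d[2]
def proj(info,p):
    q=info["view"][:3,:3]@np.asarray(p,float)+info["view"][:3,3]
    k=info["mtx"]@np.array([q[0],-q[1],-q[2]]); return k[:2]/k[2]
def two(i1,u1,i2,u2):
    c1,d1=ray(i1,u1); c2,d2=ray(i2,u2)
    A=np.stack([d1,-d2],1); x=np.linalg.lstsq(A,c2-c1,rcond=None)[0]
    p,q=c1+d1*x[0],c2+d2*x[1]; return (p+q)/2,np.linalg.norm(p-q)
E
python3 - <<'E'
from h import *
a=cv2.imread("pics/top1.png"); b=cv2.imread("pics/scene1.png")
f=lambda im,x,y,w,h:cv2.resize(im[y:y+h,x:x+w],(400,300),interpolation=cv2.INTER_CUBIC)
m=np.vstack([np.hstack([f(a,105,240,100,75),f(b,390,190,100,75)]),np.hstack([f(a,200,165,80,60),f(a,415,190,100,75)])])
cv2.imwrite("pics/crop1.png",cv2.convertScaleAbs(m,alpha=1.4))
E
```

```text
(no output)
```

View pics/crop1.png

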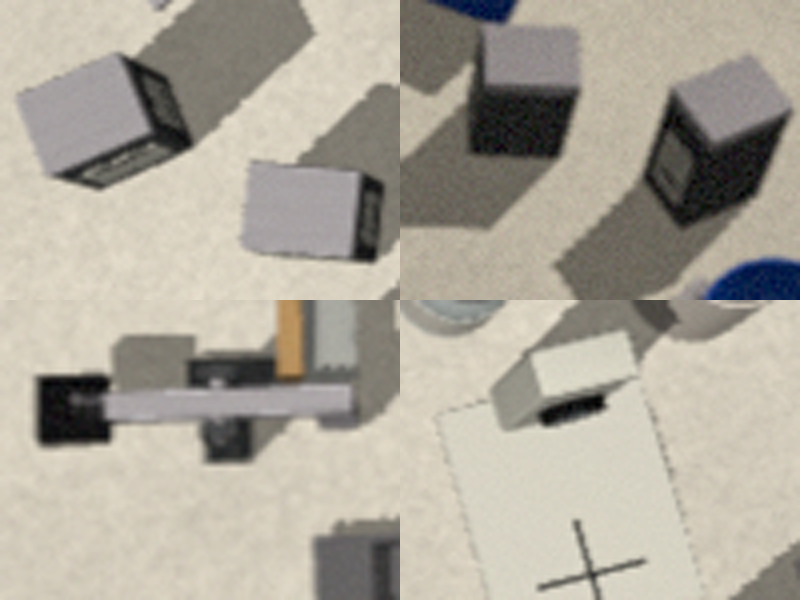

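Top-left crop: tin A, top face (18,97),(120,53),(155,133),(52,178), with labels on the face towards the robot and the face on the right. Tin B, top face (250,160),(360,170),(352,257),(243,248), with a label on the right. The scene crop shows the backs of both are bare. The gate's pad is at (72,410) and its tip at (345,405), and the reader's cross is at (592,574).

```bash
python3 - <<'E'
from h import *
T=imaging.camera_info("top"); S=imaging.camera_info("scene")
tc=lambda l,x0,y0,s:[np.array([x0+x/s,y0+y/s])-0.5+.5/s*0 for x,y in l]
A=tc([(18,97),(120,53),(155,133),(52,178)],105,240,4); B=tc([(250,160),(360,170),(352,257),(243,248)],105,240,4)
sA=tc([(x-400,y) for x,y in [(752,55),(790,107),(712,143),(672,88)]],390,190,4)
sB=tc([(x-400,y) for x,y in [(482,25),(578,27),(580,87),(475,83)]],390,190,4)
for n,t,s in(("A",A,sA),("B",B,sB)):
    p,e=two(T,np.mean(t,0),S,np.mean(s,0)); print(n,p,e)
    for z in (.065,.085,.105):
        q=np.array([plane(T,u,z)[:2] for u in t]); e1=q[1]-q[0];e2=q[2]-q[1]
        print(z,q.mean(0),"edges",[np.linalg.norm(q[(i+1)%4]-q[i]) for i in range(4)],"ang",[np.degrees(np.arctan2(*(q[(i+1)%4]-q[i])[::-1])) for i in range(4)])
# gate: crop (0..400,300..600) scale 5 offset 200,165
G=tc([(72,110),(345,105),(103,110),(352,105)],200,165,5)
for u in G: print("gate",plane(T,u,.055))
R=tc([(192,274),(139,221),(145,262)],415,190,4)
a=tc([(138,283),(244,263),(176,220),(194,274)],415,190,4); 
for u in tc([(192,274),(177,221),(138,287),(246,261)],415,190,4): print("cross",plane(T,u,.004)[:2])
print("headtop",plane(T,tc([(185,64)],415,190,4)[0],.114)[:2])
# tray
for u,z in [((264,206),.018),((394,206),.018),((396,262),.018),((264,264),.018),((332.5,266),.06),((258,116),.04),((394,113),.04),((399,176),.04),((258,180),.04)]: print(u,plane(T,u,z)[:2])
E
```

```text
A [0.4286 0.4067 0.1001] 0.0015591595317998891
0.065 [0.4323 0.4162] edges [np.float64(0.06338807476197986), np.float64(0.05195422403480426), np.float64(0.0638030179730272), np.float64(0.052058561833325155)] ang [np.float64(-65.36002943374896), np.float64(-153.92968846139215), np.float64(114.74149403428017), np.float64(25.61076571051729)]
0.085 [0.4302 0.4103] edges [np.float64(0.062464191254961075), np.float64(0.05119698932013666), np.float64(0.06287308665353776), np.float64(0.05129980639142964)] ang [np.float64(-65.36002943374892), np.float64(-153.92968846139212), np.float64(114.74149403428014), np.float64(25.61076571051733)]
0.105 [0.428  0.4044] edges [np.float64(0.061540307747942224), np.float64(0.05043975460546905), np.float64(0.06194315533404826), np.float64(0.05054105094953417)] ang [np.float64(-65.36002943374892), np.float64(-153.92968846139212), np.float64(114.74149403428014), np.float64(25.61076571051734)]
B [0.3779 0.2851 0.0821] 0.0016250141856684465
0.065 [0.3792 0.2894] edges [np.float64(0.06407161180839493), np.float64(0.05034743565995524), np.float64(0.06305017051810
[... 548 characters left out ...]
042292299), np.float64(0.06121225343748745), np.float64(0.049415335264862484)] ang [np.float64(-94.66166483577337), np.float64(177.01187974679968), np.float64(85.80356851440374), np.float64(-1.8532173794394464)]
gate [0.6327 0.2208 0.055 ]
gate [0.6368 0.0898 0.055 ]
gate [0.6329 0.2059 0.055 ]
gate [0.6369 0.0865 0.055 ]
cross [ 0.4724 -0.3875]
cross [ 0.5052 -0.3793]
cross [ 0.464  -0.3539]
cross [ 0.4808 -0.4212]
headtop [ 0.5799 -0.3571]
(264, 206) [0.5943 0.102 ]
(394, 206) [ 0.5981 -0.2182]
(396, 262) [ 0.4591 -0.221 ]
(264, 264) [0.451  0.0991]
(332.5, 266) [ 0.443  -0.0645]
(258, 116) [0.8174 0.1201]
(394, 113) [ 0.8302 -0.2181]
(399, 176) [ 0.6685 -0.228 ]
(258, 180) [0.6541 0.1165]
```

A is tin_tall (height about 0.105 m, yaw +25°) and B is tin_mid (yaw −3.4°); tin_low is absent. The reader's cross is at (0.472,−0.388) with yaw about 15°. The blue tin and the turquoise reader are excluded.

I'll grip across the 64 mm sides, so that the wrist range covers the half turn at the reader.

```bash
cat >> h.py <<'E'
from scipy.spatial.transform import Rotation as Rn
def Rt(psi):
    z=np.array([np.cos(np.radians(psi)),np.sin(np.radians(psi)),0]);y=np.array([0,0,-1.]);return np.stack([np.cross(y,z),y,z],1)
def go(*wps):
    "each wp: x,y,z(TCP),psi(jaw axis heading)"
    s=monitor.observe();R=s["tcp_rot"];p=s["tool_pos"];psi=np.degrees(np.arctan2(R[1,2],R[0,2]))
    print("t%.1f at"%s["time"],p,"psi %.1f"%psi,"j",s["joints"],"w %.4f"%s["grip_width"],"F",s["ft_force"])
    for x,y,z,q in wps:
        d=R.T@(np.array([x,y,z])-p); r=Rn.from_matrix(R.T@Rt(q)).as_rotvec()/(2*np.pi)
        print((x,y,z,q),"->",d.round(4),r.round(4),"rows %.1f"%max(np.linalg.norm(d)/.0417,np.linalg.norm(r)*360/7.16))
E
python3 - <<'E'
from h import *
go((.45,-.2,.26,0),(.40,.30,.26,70))
E
```

```text
t0.1 at [ 0.2591 -0.5683  0.2219] psi -65.5 j [61.5811 23.5971 -0.7285 91.4969  0.319  64.9907 -4.7089] w 0.0879 F [-0.1622 -0.5306 -0.192 ]
(0.45, -0.2, 0.26, 0) -> [-0.3265 -0.0378 -0.2559] [ 0.0002 -0.1819 -0.0001] rows 10.0
(0.4, 0.3, 0.26, 70) -> [-0.4885 -0.0371 -0.7316] [ 0.0001 -0.3764 -0.0003] rows 21.1
```

Call:
{"api": "drive_tool", "payload": {"plan": [-0.326, -0.038, -0.256, 0, -0.182, 0, 0, -0.326, -0.038, -0.256, 0, -0.182, 0, 0, -0.326, -0.038, -0.256, 0, -0.182, 0, 0, -0.326, -0.038, -0.256, 0, -0.182, 0, 0, -0.326, -0.038, -0.256, 0, -0.182, 0, 0, -0.326, -0.038, -0.256, 0, -0.182, 0, 0, -0.326, -0.038, -0.256, 0, -0.182, 0, 0, -0.326, -0.038, -0.256, 0, -0.182, 0, 0, -0.326, -0.038, -0.256, 0, -0.182, 0, 0, -0.326, -0.038, -0.256, 0, -0.182, 0, 0]}}

```text
time: 0.93
tool_pos: [0.45, -0.1985, 0.2608]
tcp_rot: [[0.008, -0.0, 1.0], [-1.0, -0.0, 0.008], [0.0, -1.0, -0.0]]
ft_force: [1.3, -0.4, -0.5]
grip_width: 0.0879
```

```bash
python3 - <<'E'
from h import *
go((.40,.20,.26,70))
E
```

```text
t0.9 at [ 0.45   -0.1985  0.2608] psi 0.5 j [ 39.7074  10.3096 -24.5485 105.1813   4.7036  65.5005  14.0188] w 0.0879 F [ 1.293  -0.4183 -0.4616]
(0.4, 0.2, 0.26, 70) -> [-0.3989  0.0007 -0.0467] [ 0.     -0.1932  0.    ] rows 9.7
```

Call:
{"api": "drive_tool", "payload": {"plan": [-0.4, 0, -0.047, 0, -0.193, 0, 0, -0.4, 0, -0.047, 0, -0.193, 0, 0, -0.4, 0, -0.047, 0, -0.193, 0, 0, -0.4, 0, -0.047, 0, -0.193, 0, 0, -0.4, 0, -0.047, 0, -0.193, 0, 0, -0.4, 0, -0.047, 0, -0.193, 0, 0, -0.4, 0, -0.047, 0, -0.193, 0, 0, -0.4, 0, -0.047, 0, -0.193, 0, 0, -0.4, 0, -0.047, 0, -0.193, 0, 0, -0.4, 0, -0.047, 0, -0.193, 0, 0]}}

```text
time: 1.77
tool_pos: [0.4011, 0.2032, 0.2609]
tcp_rot: [[0.94, 0.001, 0.341], [-0.341, 0.001, 0.94], [0.0, -1.0, 0.001]]
ft_force: [0.1, -0.0, -0.3]
grip_width: 0.088
```

```bash
python3 - <<'E'
from h import *
go((.425,.39,.22,115))
E
```

```text
t1.8 at [0.4011 0.2032 0.2609] psi 70.0 j [ 13.3759   9.121  -50.7562 109.0189   7.7377  65.3165  29.7812] w 0.0880 F [ 0.0806 -0.0013 -0.3158]
(0.425, 0.39, 0.22, 115) -> [-0.0413  0.0412  0.1837] [-0.0002 -0.1249  0.0001] rows 6.3
```

Call:
{"api": "drive_tool", "payload": {"plan": [-0.041, 0.041, 0.184, 0, -0.125, 0, 0, -0.041, 0.041, 0.184, 0, -0.125, 0, 0, -0.041, 0.041, 0.184, 0, -0.125, 0, 0, -0.041, 0.041, 0.184, 0, -0.125, 0, 0, -0.041, 0.041, 0.184, 0, -0.125, 0, 0, -0.041, 0.041, 0.184, 0, -0.125, 0, 0, -0.041, 0.041, 0.184, 0, -0.125, 0, 0, -0.041, 0.041, 0.184, 0, -0.125, 0, 0]}}

```text
time: 2.43
tool_pos: [0.4279, 0.3866, 0.2186]
tcp_rot: [[0.909, -0.002, -0.417], [0.417, -0.0, 0.909], [-0.002, -1.0, 0.001]]
ft_force: [0.4, -0.4, 0.3]
grip_width: 0.0875
```

```bash
python3 - <<'E'
from h import *
go((.428,.404,.085,115.2))
W=imaging.camera_info("wrist"); im=imaging.read_camera("wrist"); cv2.imwrite("pics/w1.png",im)
c=[np.array([.428,.404])+Rn.from_euler('z',25.2,degrees=True).as_matrix()[:2,:2]@np.array(v) for v in[(-.025,-.032),(-.025,.032),(.025,.032),(.025,-.032)]]
print([proj(W,[*q,.105]) for q in c])
E
```

```text
t2.4 at [0.4279 0.3866 0.2186] psi 114.7 j [ -6.057   29.8229 -57.3174  95.9202  26.5058  69.1707  45.0096] w 0.0875 F [ 0.3669 -0.4029  0.3268]
(0.428, 0.404, 0.085, 115.2) -> [0.0076 0.1336 0.0157] [-0.0001 -0.0015 -0.0003] rows 3.2
[array([294.3321, 214.9389]), array([387.5971, 214.1306]), array([384.6628, 281.8804]), array([295.9887, 282.5973])]
```

View pics/w1.png

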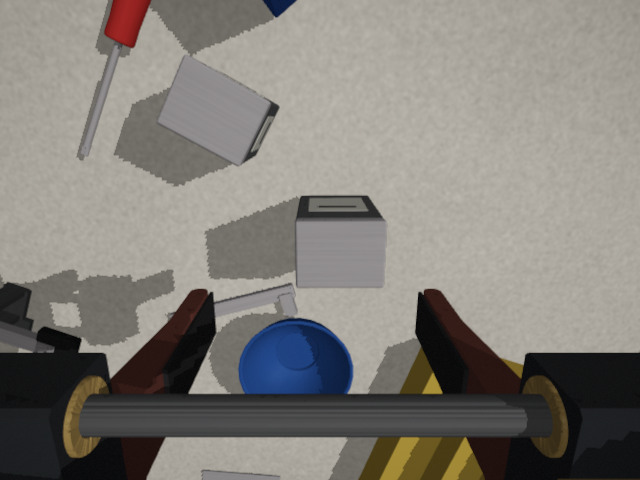

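The tall tin's top face is at (297,220)–(385,287), about 5 px further from the camera than predicted. Its front label shows on the camera side (340,205). The bowl lies beyond it at (295,372), near where the fingers come down.

```bash
cat >> h.py <<'E'
def rect(info,px,z):
    q=np.array([plane(info,u,z)[:2] for u in px]); e=[q[(i+1)%4]-q[i] for i in range(4)]
    print("centre",q.mean(0),"len",np.array([np.linalg.norm(v) for v in e]),"ang",np.array([np.degrees(np.arctan2(v[1],v[0])) for v in e])); return q.mean(0)
E
python3 - <<'E'
from h import *
W=imaging.camera_info("wrist")
for z in(.085,.105): c=rect(W,[(296.5,220),(384,220),(385,287),(296,287)],z)
rect(W,[(189,55),(278,105),(239,165),(158,122)],.085)
# bowl
print("bowl",plane(W,(295,372),.045)[:2])
go((*c,.16,115.2),(*c,.078,115.2))
E
```

```text
centre [0.4376 0.409 ] len [0.0647 0.0537 0.0692 0.0536] ang [ 114.4883   28.1039  -65.4985 -156.7097]
centre [0.432  0.4051] len [0.0604 0.05   0.0646 0.0499] ang [ 114.4883   28.1039  -65.4985 -156.7097]
centre [0.3805 0.2874] len [0.0659 0.0497 0.0618 0.0494] ang [ 86.1049 -11.0032 -93.8689 173.7196]
bowl [0.5723 0.4283]
t2.5 at [0.4282 0.3862 0.2189] psi 114.5 j [ -6.0244  29.7561 -57.2827  95.936   26.4756  69.1581  44.8678] w 0.0876 F [ 0.292  -0.2558  0.1194]
(np.float64(0.43204636969263815), np.float64(0.4050843682252362), 0.16, 115.2) -> [0.0114 0.0589 0.0156] [-0.     -0.002  -0.0002] rows 1.5
(np.float64(0.43204636969263815), np.float64(0.4050843682252362), 0.078, 115.2) -> [0.0116 0.1409 0.0156] [-0.     -0.002  -0.0002] rows 3.4
```

Call:
{"api": "drive_tool", "payload": {"plan": [0.01, 0.059, 0.015, 0, -0.002, 0, 0, 0.01, 0.059, 0.015, 0, -0.002, 0, 0, 0.01, 0.1, 0.015, 0, -0.002, 0, 0, 0.01, 0.141, 0.015, 0, -0.002, 0, 0, 0.01, 0.141, 0.015, 0, -0.002, 0, 0, 0.01, 0.141, 0.015, 0, -0.002, 0, 0.6, 0.01, 0.141, 0.015, 0, -0.002, 0, 0.6, 0.01, 0.141, 0.015, 0, -0.002, 0, 0.6, 0.01, 0.141, 0.015, 0, -0.002, 0, 0.6, 0.01, 0.141, 0.015, 0, -0.002, 0, 0.6], "force": 30}}

```text
time: 3.32
tool_pos: [0.4323, 0.4054, 0.0812]
tcp_rot: [[0.905, 0.003, -0.426], [0.426, 0.003, 0.905], [0.004, -1.0, 0.001]]
ft_force: [-0.7, 0.7, 7.8]
grip_width: 0.0639
```

```bash
python3 - <<'E'
from h import *
go((.43,.405,.2,115),(.40,.2,.2,75),(.44,-.1,.2,35))
E
```

```text
t3.3 at [0.4323 0.4054 0.0812] psi 115.2 j [-12.4254  39.1871 -50.7856 101.6811  35.9899  56.5536  37.5806] w 0.0639 F [-0.6997  0.7271  7.7764]
(0.43, 0.405, 0.2, 115) -> [-0.0018 -0.1188  0.0007] [-0.0002  0.0006  0.0007] rows 2.8
(0.4, 0.2, 0.2, 75) -> [-0.1162 -0.1195 -0.172 ] [-0.0004  0.1117  0.0005] rows 5.7
(0.44, -0.1, 0.2, 35) -> [-0.2078 -0.1203 -0.4604] [-0.0006  0.2228  0.0004] rows 12.5
```

Call:
{"api": "drive_tool", "payload": {"plan": [-0.002, -0.04, 0, 0, 0, 0, 0.6, -0.002, -0.08, 0, 0, 0, 0, 0.6, -0.002, -0.12, 0, 0, 0, 0, 0.6, -0.116, -0.12, -0.172, 0, 0.112, 0, 0.6, -0.116, -0.12, -0.172, 0, 0.112, 0, 0.6, -0.116, -0.12, -0.172, 0, 0.112, 0, 0.6, -0.116, -0.12, -0.172, 0, 0.112, 0, 0.6, -0.116, -0.12, -0.172, 0, 0.112, 0, 0.6, -0.116, -0.12, -0.172, 0, 0.112, 0, 0.6, -0.116, -0.12, -0.172, 0, 0.112, 0, 0.6]}}

```text
time: 4.15
tool_pos: [0.4002, 0.1958, 0.1995]
tcp_rot: [[0.963, 0.002, 0.269], [-0.269, -0.002, 0.963], [0.003, -1.0, -0.002]]
ft_force: [-0.3, -0.0, -0.8]
grip_width: 0.0639
```

```bash
python3 - <<'E'
from h import *
go((.42,-.18,.2,15),(.4415,-.3958,.2,15))
E
```

```text
t4.2 at [0.4002 0.1958 0.1995] psi 74.4 j [ 14.3297  13.847  -53.1503 114.2869  13.2864  57.9822  29.2384] w 0.0639 F [-0.2506 -0.0261 -0.8493]
(0.42, -0.18, 0.2, 15) -> [ 0.1202  0.0004 -0.3566] [-0.      0.1649  0.0006] rows 9.0
(0.4415, -0.3958, 0.2, 15) -> [ 0.1991  0.001  -0.5586] [-0.      0.1649  0.0006] rows 14.2
```

Call:
{"api": "drive_tool", "payload": {"plan": [0.12, 0, -0.357, 0, 0.165, 0, 0.6, 0.12, 0, -0.357, 0, 0.165, 0, 0.6, 0.12, 0, -0.357, 0, 0.165, 0, 0.6, 0.12, 0, -0.357, 0, 0.165, 0, 0.6, 0.12, 0, -0.357, 0, 0.165, 0, 0.6, 0.12, 0, -0.357, 0, 0.165, 0, 0.6, 0.12, 0, -0.357, 0, 0.165, 0, 0.6, 0.12, 0, -0.357, 0, 0.165, 0, 0.6, 0.12, 0, -0.357, 0, 0.165, 0, 0.6, 0.12, 0, -0.357, 0, 0.165, 0, 0.6]}}

```text
time: 4.98
tool_pos: [0.4233, -0.1839, 0.199]
tcp_rot: [[0.262, 0.001, 0.965], [-0.965, -0.003, 0.262], [0.003, -1.0, 0.0]]
ft_force: [-0.8, -0.4, -2.2]
grip_width: 0.064
```

```bash
python3 - <<'E'
from h import *
W=imaging.camera_info("wrist");cv2.imwrite("pics/w2.png",imaging.read_camera("wrist"))
print(proj(W,(.4724,-.3875,.004)))
go((.4415,-.3958,.2,15),(.4415,-.3958,.11,15))
E
```

```text
[308.9447 407.5238]
t5.0 at [ 0.4234 -0.1802  0.1988] psi 15.4 j [ 43.8006  11.2767 -30.2139 113.5726   6.7863  56.7872  25.7461] w 0.0640 F [-0.5885  0.198  -1.8079]
(0.4415, -0.3958, 0.2, 15) -> [ 0.2127 -0.0011 -0.0398] [-0.0001  0.0011  0.0001] rows 5.2
(0.4415, -0.3958, 0.11, 15) -> [ 0.2126  0.0889 -0.0398] [-0.0001  0.0011  0.0001] rows 5.6
```

View pics/w2.png

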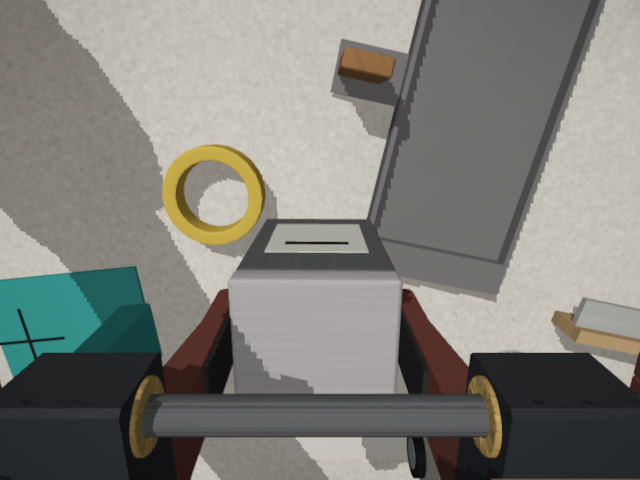

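The held tin sits square in the jaws, its front label towards the camera (317,240). Moving to show the left label.

Call:
{"api": "drive_tool", "payload": {"plan": [0.213, 0, -0.04, 0, 0.001, 0, 0.6, 0.213, 0, -0.04, 0, 0.001, 0, 0.6, 0.213, 0, -0.04, 0, 0.001, 0, 0.6, 0.213, 0, -0.04, 0, 0.001, 0, 0.6, 0.213, 0, -0.04, 0, 0.001, 0, 0.6, 0.213, 0.03, -0.04, 0, 0.001, 0, 0.6, 0.213, 0.06, -0.04, 0, 0.001, 0, 0.6, 0.213, 0.089, -0.04, 0, 0.001, 0, 0.6, 0.213, 0.089, -0.04, 0, 0.001, 0, 0.6, 0.213, 0.089, -0.04, 0, 0.001, 0, 0.6]}}

```text
time: 5.87
tool_pos: [0.4419, -0.3905, 0.1089]
tcp_rot: [[0.266, -0.002, 0.964], [-0.964, 0.003, 0.266], [-0.003, -1.0, -0.001]]
ft_force: [0.8, 0.1, -1.9]
grip_width: 0.064
```

```bash
python3 - <<'E'
from h import *
u=np.array([np.cos(np.radians(15)),np.sin(np.radians(15))]);c=np.array([.4724,-.3875])
s=monitor.observe();print("face-cross, left",s["tool_pos"][:2]+.032*u-c)
f=c-.025*u
T=imaging.camera_info("top");im=imaging.read_camera("top");cv2.imwrite("pics/top2.png",im)
S=imaging.read_camera("scene");cv2.imwrite("pics/scene2.png",S)
cv2.imwrite("pics/c2.png",np.hstack([cv2.resize(im[170:290,400:520],(400,400)),cv2.resize(S[200:320,110:230],(400,400))]))
go((*f,.11,-30),(*f,.11,-75))
E
```

```text
face-cross, left [0.0004 0.0053]
t6.0 at [ 0.4431 -0.3923  0.1116] psi 15.3 j [ 53.1105  28.6947 -21.9199 101.7216  13.1201  51.9546  40.8438] w 0.0635 F [ 0.4354 -1.5927 -0.4009]
(np.float64(0.44825185434277326), np.float64(-0.39397047612756303), 0.11, -30) -> [0.003  0.0016 0.0045] [-0.0004  0.1259  0.0001] rows 6.3
(np.float64(0.44825185434277326), np.float64(-0.39397047612756303), 0.11, -75) -> [0.003  0.0016 0.0045] [-0.0004  0.2509 -0.0001] rows 12.6
```

View pics/c2.png

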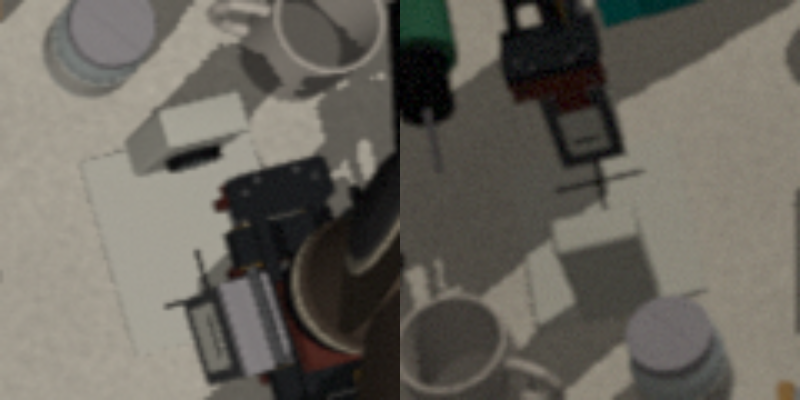

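The scene view (right half) shows the left label facing the lens square and over the cross. I'll hold it for half a second, then turn to the front label.

Call:
{"api": "drive_tool", "payload": {"plan": [0, 0, 0, 0, 0, 0, 0.6, 0, 0, 0, 0, 0, 0, 0.6, 0, 0, 0, 0, 0, 0, 0.6, 0, 0, 0, 0, 0, 0, 0.6, 0, 0, 0, 0, 0, 0, 0.6, 0.003, 0.002, 0.0045, 0, 0.09, 0, 0.6, 0.003, 0.002, 0.0045, 0, 0.09, 0, 0.6, 0.003, 0.002, 0.0045, 0, 0.09, 0, 0.6, 0.003, 0.002, 0.0045, 0, 0.09, 0, 0.6, 0.003, 0.002, 0.0045, 0, 0.09, 0, 0.6]}}

```text
time: 6.8
tool_pos: [0.4463, -0.3946, 0.1078]
tcp_rot: [[-0.303, 0.0, 0.953], [-0.953, -0.0, -0.303], [0.0, -1.0, 0.0]]
ft_force: [0.4, 0.4, -1.4]
grip_width: 0.0635
```

Call:
{"api": "drive_tool", "payload": {"plan": [0, 0, 0, 0, 0.161, 0, 0.6, 0, 0, 0, 0, 0.161, 0, 0.6, 0, 0, 0, 0, 0.161, 0, 0.6, 0, 0, 0, 0, 0.161, 0, 0.6, 0, 0, 0, 0, 0.161, 0, 0.6, 0, 0, 0, 0, 0.161, 0, 0.6, 0, 0, 0, 0, 0.161, 0, 0.6, 0, 0, 0, 0, 0.161, 0, 0.6, 0, 0, 0, 0, 0.161, 0, 0.6, 0, 0, 0, 0, 0.161, 0, 0.6]}}

```text
time: 7.63
tool_pos: [0.4464, -0.3945, 0.1077]
tcp_rot: [[-0.966, -0.0, 0.258], [-0.258, -0.0, -0.966], [0.0, -1.0, 0.0]]
ft_force: [-0.3, -0.3, -1.6]
grip_width: 0.0638
```

```bash
python3 - <<'E'
from h import *
u=np.array([np.cos(np.radians(15)),np.sin(np.radians(15))]);c=np.array([.4724,-.3875])
s=monitor.observe();print("face-cross, front",s["tool_pos"][:2]+.025*u-c)
r=c-.032*u
go((*(c-.025*u),.11,-75),(*r,.11,-110),(*r,.11,-165))
E
```

```text
face-cross, front [-0.0019 -0.0005]
t7.6 at [ 0.4464 -0.3945  0.1077] psi -75.0 j [ 37.0045  27.5303  -0.2669 102.3747   0.1741  50.0917 -38.3687] w 0.0638 F [-0.3105 -0.3411 -1.561 ]
(np.float64(0.44825185434277326), np.float64(-0.39397047612756303), 0.11, -75) -> [-0.0019 -0.0023  0.    ] [-0.     -0.0001  0.    ] rows 0.1
(np.float64(0.4414903735587498), np.float64(-0.3957822094432807), 0.11, -110) -> [ 0.0051 -0.0023  0.    ] [-0.      0.0972  0.    ] rows 4.9
(np.float64(0.4414903735587498), np.float64(-0.3957822094432807), 0.11, -165) -> [ 0.0051 -0.0023  0.    ] [-0.      0.2499 -0.    ] rows 12.6
```

Call:
{"api": "drive_tool", "payload": {"plan": [0, 0, 0, 0, 0, 0, 0.6, 0, 0, 0, 0, 0, 0, 0.6, 0, 0, 0, 0, 0, 0, 0.6, 0, 0, 0, 0, 0, 0, 0.6, 0, 0, 0, 0, 0, 0, 0.6, 0, 0, 0, 0, 0, 0, 0.6, 0.005, -0.002, 0, 0, 0.078, 0, 0.6, 0.005, -0.002, 0, 0, 0.078, 0, 0.6, 0.005, -0.002, 0, 0, 0.078, 0, 0.6, 0.005, -0.002, 0, 0, 0.078, 0, 0.6]}}

```text
time: 8.47
tool_pos: [0.4413, -0.3961, 0.1098]
tcp_rot: [[-0.972, 0.0, -0.236], [0.236, -0.0, -0.972], [-0.0, -1.0, 0.0]]
ft_force: [0.8, 0.7, -1.5]
grip_width: 0.0638
```

Call:
{"api": "drive_tool", "payload": {"plan": [0, 0, 0, 0, 0.172, 0, 0.6, 0, 0, 0, 0, 0.172, 0, 0.6, 0, 0, 0, 0, 0.172, 0, 0.6, 0, 0, 0, 0, 0.172, 0, 0.6, 0, 0, 0, 0, 0.172, 0, 0.6, 0, 0, 0, 0, 0.172, 0, 0.6, 0, 0, 0, 0, 0.172, 0, 0.6, 0, 0, 0, 0, 0.172, 0, 0.6, 0, 0, 0, 0, 0.172, 0, 0.6, 0, 0, 0, 0, 0.172, 0, 0.6]}}

```text
time: 9.3
tool_pos: [0.4415, -0.3957, 0.1096]
tcp_rot: [[-0.252, -0.0, -0.968], [0.968, -0.0, -0.252], [0.0, -1.0, 0.0]]
ft_force: [-0.2, 0.7, -1.4]
grip_width: 0.0639
```

```bash
python3 - <<'E'
from h import *
u=np.array([np.cos(np.radians(15)),np.sin(np.radians(15))]);c=np.array([.4724,-.3875])
s=monitor.observe();print("face-cross, right",s["tool_pos"][:2]+.032*u-c)
go((*(c-.032*u),.11,-165),(.5,-.13,.2,-95))
S=imaging.read_camera("scene");cv2.imwrite("pics/scene3.png",S)
T=imaging.camera_info("top")
for n in("top","scene"):
  I=imaging.camera_info(n)
  print(n,[proj(I,p) for p in[(.443,-.0645,.06),(.6327,.2208,.055),(.72,-.05,0)]])
E
```

```text
face-cross, right [0.     0.0001]
t9.3 at [ 0.4415 -0.3957  0.1096] psi -165.4 j [  21.0778   28.2768   21.838   103.8453  -13.2121   50.3851 -116.345 ] w 0.0639 F [-0.2238  0.6993 -1.3797]
(np.float64(0.4414903735587498), np.float64(-0.3957822094432807), 0.11, -165) -> [-0.0001 -0.0004  0.0001] [-0.    -0.001  0.   ] rows 0.1
(0.5, -0.13, 0.2, -95) -> [ 0.2423 -0.0905 -0.1236] [-0.     -0.1955  0.    ] rows 9.8
top [array([332.5161, 265.9942]), array([213.8841, 186.5095]), array([325.733 , 159.5169])]
scene [array([290.4971, 230.2814]), array([406.4261, 293.1156]), array([297.1225, 337.2059])]
```

Call:
{"api": "drive_tool", "payload": {"plan": [0, 0, 0, 0, 0, 0, 0.6, 0, 0, 0, 0, 0, 0, 0.6, 0, 0, 0, 0, 0, 0, 0.6, 0, 0, 0, 0, 0, 0, 0.6, 0, 0, 0, 0, 0, 0, 0.6, 0, 0, 0, 0, 0, 0, 0.6, 0, 0, 0, 0, 0, 0, 0.6, 0, -0.04, 0, 0, 0, 0, 0.6, 0, -0.08, 0, 0, 0, 0, 0.6, 0, -0.09, 0, 0, 0, 0, 0.6]}}

```text
time: 10.18
tool_pos: [0.443, -0.3982, 0.2053]
tcp_rot: [[-0.255, 0.006, -0.967], [0.967, -0.005, -0.255], [-0.006, -1.0, -0.005]]
ft_force: [0.0, -1.0, -1.9]
grip_width: 0.0639
```

Call:
{"api": "drive_tool", "payload": {"plan": [0.23, 0, -0.125, 0, -0.196, 0, 0.6, 0.23, 0, -0.125, 0, -0.196, 0, 0.6, 0.23, 0, -0.125, 0, -0.196, 0, 0.6, 0.23, 0, -0.125, 0, -0.196, 0, 0.6, 0.23, 0, -0.125, 0, -0.196, 0, 0.6, 0.23, 0, -0.125, 0, -0.196, 0, 0.6, 0.23, 0, -0.125, 0, -0.196, 0, 0.6, 0.23, 0, -0.125, 0, -0.196, 0, 0.6, 0.23, 0, -0.125, 0, -0.196, 0, 0.6, 0.23, 0, -0.125, 0, -0.196, 0, 0.6]}}

```text
time: 11.02
tool_pos: [0.5035, -0.141, 0.1995]
tcp_rot: [[-0.997, 0.0, -0.073], [0.073, -0.0, -0.997], [-0.0, -1.0, 0.0]]
ft_force: [0.3, 0.0, -1.4]
grip_width: 0.0636
```

```bash
python3 - <<'E'
from h import *
im=imaging.read_camera("top");cv2.imwrite("pics/top3.png",im)
go((.535,-.13,.2,-89),(.535,-.13,.09,-89),(.535,-.13,.087,-89))
a=cv2.imread("pics/top1.png");T=imaging.camera_info("top")
h=cv2.cvtColor(a,cv2.COLOR_BGR2HSV);m=cv2.inRange(h,(3,90,50),(22,255,255));m[:255]=0;m[290:]=0;m[:,:315]=0;m[:,350:]=0
ys,xs=np.nonzero(m);print(len(xs),xs.min(),xs.max(),ys.min(),ys.max(),xs.mean(),ys.mean())
# dark tray columns profile
g=cv2.cvtColor(a,cv2.COLOR_BGR2GRAY)
for x in(290,370): print(x,list(zip(range(198,272,2),g[198:272:2,x])))
print(list(zip(range(256,282,2),g[215,256:282:2])),list(zip(range(380,404,2),g[215,380:404:2])))
E
```

```text
t11.1 at [ 0.5035 -0.1413  0.1995] psi -93.9 j [  6.0336  14.8399   5.2273 107.5091  -1.5808  57.7214 -81.9256] w 0.0636 F [ 0.4713 -0.4526 -1.5086]
(0.535, -0.13, 0.2, -89) -> [-0.0307 -0.0005 -0.0134] [-0.     -0.0135  0.    ] rows 0.8
(0.535, -0.13, 0.09, -89) -> [-0.0307  0.1095 -0.0134] [-0.     -0.0135  0.    ] rows 2.7
(0.535, -0.13, 0.087, -89) -> [-0.0307  0.1125 -0.0134] [-0.     -0.0135  0.    ] rows 2.8
113 328 335 266 283 331.65486725663715 274.7433628318584
290 [(198, np.uint8(143)), (200, np.uint8(148)), (202, np.uint8(152)), (204, np.uint8(152)), (206, np.uint8(152)), (208, np.uint8(96)), (210, np.uint8(86)), (212, np.uint8(59)), (214, np.uint8(71)), (216, np.uint8(72)), (218, np.uint8(72)), (220, np.uint8(70)), (222, np.uint8(70)), (224, np.uint8(71)), (226, np.uint8(73)), (228, np.uint8(73)), (230, np.uint8(72)), (232, np.uint8(73)), (234, np.uint8(71)), (236, np.uint8(69)), (238, np.uint8(72)), (240, np.uint8(73)), (242, np.uint8(71)), (244, np.uint8(75)), (246, np.uint8(72)), (248, np.uint8(73)), (250, np.uint8(72)), (252, np.uint8(73)), (254, np.uint8(71)), (256,
[... 791 characters left out ...]
p.uint8(45)), (258, np.uint8(64)), (260, np.uint8(93)), (262, np.uint8(146)), (264, np.uint8(145)), (266, np.uint8(149)), (268, np.uint8(149)), (270, np.uint8(150))]
[(256, np.uint8(146)), (258, np.uint8(145)), (260, np.uint8(147)), (262, np.uint8(116)), (264, np.uint8(71)), (266, np.uint8(71)), (268, np.uint8(71)), (270, np.uint8(72)), (272, np.uint8(74)), (274, np.uint8(55)), (276, np.uint8(41)), (278, np.uint8(63)), (280, np.uint8(72))] [(380, np.uint8(59)), (382, np.uint8(73)), (384, np.uint8(70)), (386, np.uint8(71)), (388, np.uint8(71)), (390, np.uint8(72)), (392, np.uint8(74)), (394, np.uint8(82)), (396, np.uint8(127)), (398, np.uint8(144)), (400, np.uint8(142)), (402, np.uint8(145))]
```

Call:
{"api": "drive_tool", "payload": {"plan": [-0.026, 0, -0.018, 0, -0.014, 0, 0.6, -0.026, 0, -0.018, 0, -0.014, 0, 0.6, -0.026, 0.04, -0.018, 0, -0.014, 0, 0.6, -0.026, 0.08, -0.018, 0, -0.014, 0, 0.6, -0.026, 0.1, -0.018, 0, -0.014, 0, 0.6, -0.026, 0.111, -0.018, 0, -0.014, 0, 0.6, -0.026, 0.111, -0.018, 0, -0.014, 0, 0.6, -0.026, 0.111, -0.018, 0, -0.014, 0, 0.6]}}

```text
time: 11.73
tool_pos: [0.5313, -0.1259, 0.0888]
tcp_rot: [[-1.0, 0.0, 0.005], [-0.005, -0.0, -1.0], [-0.0, -1.0, 0.0]]
ft_force: [-0.1, 0.6, -1.7]
grip_width: 0.0639
```

```bash
python3 - <<'E'
from h import *
go((.53,-.125,.087,-89))
T=imaging.camera_info("top")
for u in[(290,207.3),(370,203.3),(290,261),(370,257)]: print(plane(T,u,.018)[:2])
for u in[(262.5,215),(395.5,215)]: print(plane(T,u,.018)[:2])
print("pull",plane(T,(331.7,274.5),.06)[:2])
E
```

```text
t11.7 at [ 0.5313 -0.1259  0.0888] psi -89.7 j [  5.575   24.8156   3.4258 110.4135  -2.0393  44.8201 -79.5604] w 0.0639 F [-0.0973  0.6226 -1.6934]
(0.53, -0.125, 0.087, -89) -> [ 0.0013  0.0018 -0.0009] [-0.     -0.0019 -0.    ] rows 0.1
[0.5918 0.0381]
[ 0.6042 -0.1589]
[0.4589 0.0363]
[ 0.4707 -0.1579]
[0.5717 0.1052]
[ 0.5755 -0.2216]
pull [ 0.4229 -0.0626]
```

Call:
{"api": "drive_tool", "payload": {"plan": [0, 0.0025, 0, 0, 0, 0, 0.6, 0, 0.0025, 0, 0, 0, 0, 0.6, 0, 0.0025, 0, 0, 0, 0, 0, 0, 0.0025, 0, 0, 0, 0, 0, 0, 0.0025, 0, 0, 0, 0, 0, 0, 0.0025, 0, 0, 0, 0, 0, 0, -0.03, 0, 0, 0, 0, 0, 0, -0.07, 0, 0, 0, 0, 0, 0, -0.11, 0, 0, 0, 0, 0, 0, -0.12, 0, 0, 0, 0, 0]}}

```text
time: 12.57
tool_pos: [0.5336, -0.1264, 0.2149]
tcp_rot: [[-1.0, 0.009, 0.006], [-0.006, -0.001, -1.0], [-0.009, -1.0, 0.001]]
ft_force: [0.6, -0.7, -0.6]
grip_width: 0.088
```

```bash
python3 - <<'E'
from h import *
go((.45,.1,.22,-20),(.40,.2,.24,50))
E
```

```text
t12.6 at [ 0.5336 -0.1264  0.2149] psi -89.6 j [  4.8934  16.1264   4.1692 103.4422  -1.3449  59.9833 -80.0708] w 0.0880 F [ 0.5552 -0.7042 -0.6139]
(0.45, 0.1, 0.22, -20) -> [ 0.0821 -0.0061 -0.227 ] [-0.001  -0.1934 -0.0011] rows 9.7
(0.4, 0.2, 0.24, 50) -> [ 0.1313 -0.0266 -0.3273] [-0.0017 -0.3879 -0.0004] rows 19.5
```

Call:
{"api": "drive_tool", "payload": {"plan": [0.082, -0.006, -0.227, 0, -0.193, 0, 0, 0.082, -0.006, -0.227, 0, -0.193, 0, 0, 0.082, -0.006, -0.227, 0, -0.193, 0, 0, 0.082, -0.006, -0.227, 0, -0.193, 0, 0, 0.082, -0.006, -0.227, 0, -0.193, 0, 0, 0.082, -0.006, -0.227, 0, -0.193, 0, 0, 0.082, -0.006, -0.227, 0, -0.193, 0, 0, 0.082, -0.006, -0.227, 0, -0.193, 0, 0, 0.082, -0.006, -0.227, 0, -0.193, 0, 0, 0.082, -0.006, -0.227, 0, -0.193, 0, 0]}}

```text
time: 13.4
tool_pos: [0.4472, 0.1009, 0.2147]
tcp_rot: [[-0.337, 0.0, 0.941], [-0.941, -0.0, -0.337], [-0.0, -1.0, 0.0]]
ft_force: [1.2, 0.5, 1.0]
grip_width: 0.0882
```

Call:
{"api": "drive_tool", "payload": {"plan": [0, 0, 0, 0, -0.195, 0, 0, 0, 0, 0, 0, -0.195, 0, 0, 0, 0, 0, 0, -0.195, 0, 0, 0, 0, 0, 0, -0.195, 0, 0, 0, 0, 0, 0, -0.195, 0, 0, 0, 0, 0, 0, -0.195, 0, 0, 0, 0, 0, 0, -0.195, 0, 0, 0, 0, 0, 0, -0.195, 0, 0, 0, 0, 0, 0, -0.195, 0, 0, 0, 0, 0, 0, -0.195, 0, 0]}}

```text
time: 14.23
tool_pos: [0.4473, 0.1006, 0.2146]
tcp_rot: [[0.771, 0.0, 0.637], [-0.637, 0.0, 0.771], [0.0, -1.0, 0.0]]
ft_force: [-0.5, -0.1, -0.4]
grip_width: 0.0875
```

```bash
python3 - <<'E'
from h import *
cv2.imwrite("pics/top4.png",imaging.read_camera("top"))
go((.375,.265,.22,86.6))
E
```

```text
t14.3 at [0.4473 0.1005 0.2146] psi 50.8 j [ -0.1793   9.0291 -20.5737 113.0675   3.7171  58.5201  28.3129] w 0.0883 F [-0.144  -0.1897 -0.4278]
(0.375, 0.265, 0.22, 86.6) -> [-0.16   -0.0054  0.0817] [ 0.     -0.0995  0.    ] rows 5.0
```

View pics/top4.png

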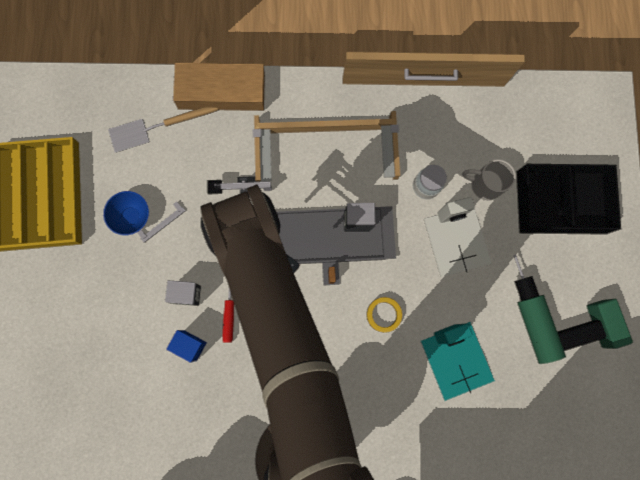

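The tall tin stands in the tray (360,217). The mid tin is still at (183,292), and nothing else has moved. Going above the mid tin.

Call:
{"api": "drive_tool", "payload": {"plan": [-0.16, -0.005, 0.082, 0, -0.1, 0, 0, -0.16, -0.005, 0.082, 0, -0.1, 0, 0, -0.16, -0.005, 0.082, 0, -0.1, 0, 0, -0.16, -0.005, 0.082, 0, -0.1, 0, 0, -0.16, -0.005, 0.082, 0, -0.1, 0, 0, -0.16, -0.005, 0.082, 0, -0.1, 0, 0, -0.16, -0.005, 0.082, 0, -0.1, 0, 0, -0.16, -0.005, 0.082, 0, -0.1, 0, 0]}}

```text
time: 14.95
tool_pos: [0.3779, 0.2648, 0.2194]
tcp_rot: [[0.997, -0.0, 0.074], [-0.074, -0.001, 0.997], [0.0, -1.0, -0.001]]
ft_force: [-0.2, 0.0, 0.4]
grip_width: 0.0881
```

```bash
python3 - <<'E'
from h import *
W=imaging.camera_info("wrist"); im=imaging.read_camera("wrist"); cv2.imwrite("pics/w3.png",im)
c=[np.array([.3785,.2865])+Rn.from_euler('z',-3.4,degrees=True).as_matrix()[:2,:2]@np.array(v) for v in[(-.025,-.032),(-.025,.032),(.025,.032),(.025,-.032)]]
print([proj(W,[*q,.085]) for q in c])
g=cv2.cvtColor(im,cv2.COLOR_BGR2HSV)
go((.3785,.2865,.16,86.6),(.3785,.2865,.06,86.6))
E
```

```text
[array([303.2139, 195.786 ]), array([391.1906, 194.5019]), array([388.613 , 259.4447]), array([304.7672, 260.5825])]
t15.0 at [0.3781 0.2646 0.2194] psi 85.7 j [-12.0515  10.369  -32.4379 111.716    6.4603  59.6995  38.3898] w 0.0879 F [0.4955 0.0652 0.0623]
(0.3785, 0.2865, 0.16, 86.6) -> [-0.0012  0.0594  0.0219] [ 0.0001 -0.0024  0.    ] rows 1.5
(0.3785, 0.2865, 0.06, 86.6) -> [-0.0012  0.1594  0.022 ] [ 0.0001 -0.0024  0.    ] rows 3.9
```

View pics/w3.png

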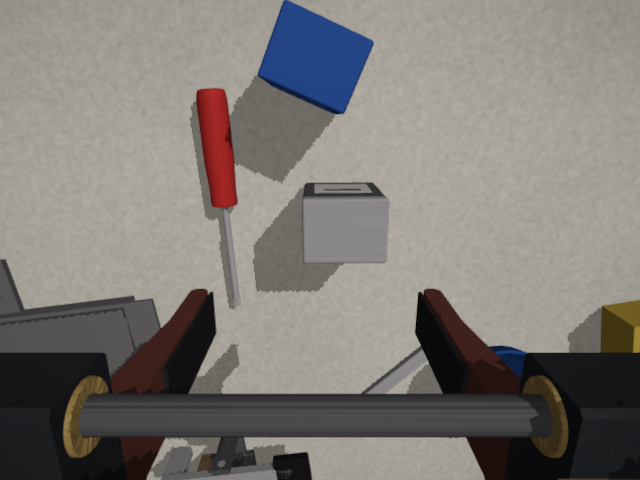

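The mid tin's top face is at (303,197)–(387,262), within 2 px of the prediction, and its front label faces the camera. The screwdriver at (228,200) is clear of the fingers. Grasping.

Call:
{"api": "drive_tool", "payload": {"plan": [-0.001, 0.059, 0.022, 0, -0.002, 0, 0, -0.001, 0.059, 0.022, 0, -0.002, 0, 0, -0.001, 0.1, 0.022, 0, -0.002, 0, 0, -0.001, 0.14, 0.022, 0, -0.002, 0, 0, -0.001, 0.161, 0.022, 0, -0.002, 0, 0, -0.001, 0.161, 0.022, 0, -0.002, 0, 0.6, -0.001, 0.161, 0.022, 0, -0.002, 0, 0.6, -0.001, 0.161, 0.022, 0, -0.002, 0, 0.6, -0.001, 0.161, 0.022, 0, -0.002, 0, 0.6, -0.001, 0.161, 0.022, 0, -0.002, 0, 0.6], "force": 30}}

```text
time: 15.83
tool_pos: [0.3792, 0.2884, 0.0604]
tcp_rot: [[0.998, 0.003, 0.057], [-0.057, 0.001, 0.998], [0.003, -1.0, 0.001]]
ft_force: [0.9, -1.8, 5.7]
grip_width: 0.0637
```

```bash
python3 - <<'E'
from h import *
go((.38,.28,.18,85),(.41,.05,.18,55))
E
```

```text
t15.8 at [0.3792 0.2884 0.0604] psi 86.7 j [-19.5368  24.6923 -28.9339 119.3107  18.4172  40.0773  26.2426] w 0.0637 F [ 0.8605 -1.7846  5.6803]
(0.38, 0.28, 0.18, 85) -> [ 0.0017 -0.1196 -0.0082] [-0.0002  0.0047  0.0005] rows 2.9
(0.41, 0.05, 0.18, 55) -> [ 0.0448 -0.1198 -0.2361] [-0.0003  0.0881  0.0004] rows 6.4
```

Call:
{"api": "drive_tool", "payload": {"plan": [0.002, -0.04, -0.002, 0, 0, 0, 0.6, 0.002, -0.08, -0.004, 0, 0, 0, 0.6, 0.002, -0.12, -0.008, 0, 0.005, 0, 0.6, 0.045, -0.125, -0.236, 0, 0.088, 0, 0.6, 0.045, -0.125, -0.236, 0, 0.088, 0, 0.6, 0.045, -0.125, -0.236, 0, 0.088, 0, 0.6, 0.045, -0.125, -0.236, 0, 0.088, 0, 0.6, 0.045, -0.125, -0.236, 0, 0.088, 0, 0.6, 0.045, -0.125, -0.236, 0, 0.088, 0, 0.6, 0.045, -0.125, -0.236, 0, 0.088, 0, 0.6]}}

```text
time: 16.67
tool_pos: [0.41, 0.0447, 0.1847]
tcp_rot: [[0.816, 0.002, 0.578], [-0.578, -0.002, 0.816], [0.003, -1.0, -0.0]]
ft_force: [-0.6, -0.5, -2.1]
grip_width: 0.0641
```

```bash
python3 - <<'E'
from h import *
go((.43,-.30,.185,15),(.4415,-.3958,.185,15))
E
```

```text
t16.7 at [0.41   0.0447 0.1847] psi 54.7 j [  5.4436   6.2494 -19.7259 120.7728   2.7928  53.2915  38.8286] w 0.0641 F [-0.6259 -0.5215 -2.1351]
(0.43, -0.3, 0.185, 15) -> [ 0.2157  0.0004 -0.2697] [-0.0001  0.1102  0.0004] rows 8.3
(0.4415, -0.3958, 0.185, 15) -> [ 0.2804  0.0006 -0.3412] [-0.0001  0.1102  0.0004] rows 10.6
```

Call:
{"api": "drive_tool", "payload": {"plan": [0.216, 0, -0.27, 0, 0.11, 0, 0.6, 0.216, 0, -0.27, 0, 0.11, 0, 0.6, 0.216, 0, -0.27, 0, 0.11, 0, 0.6, 0.216, 0, -0.27, 0, 0.11, 0, 0.6, 0.216, 0, -0.27, 0, 0.11, 0, 0.6, 0.216, 0, -0.27, 0, 0.11, 0, 0.6, 0.216, 0, -0.27, 0, 0.11, 0, 0.6, 0.216, 0, -0.27, 0, 0.11, 0, 0.6, 0.216, 0, -0.27, 0, 0.11, 0, 0.6, 0.216, 0, -0.27, 0, 0.11, 0, 0.6]}}

```text
time: 17.5
tool_pos: [0.4321, -0.2984, 0.1841]
tcp_rot: [[0.262, 0.001, 0.965], [-0.965, -0.002, 0.262], [0.002, -1.0, 0.001]]
ft_force: [0.0, 0.7, -2.5]
grip_width: 0.0639
```

```bash
python3 - <<'E'
from h import *
go((.4415,-.3958,.185,15),(.4415,-.3958,.092,15))
E
```

```text
t17.5 at [ 0.4321 -0.2984  0.1841] psi 15.2 j [ 29.1544  16.0366   0.2001 108.0522  -0.0108  55.8134  44.5696] w 0.0639 F [ 0.0225  0.6826 -2.4563]
(0.4415, -0.3958, 0.185, 15) -> [ 0.0964 -0.0007 -0.0165] [-0.0001  0.0006  0.0003] rows 2.3
(0.4415, -0.3958, 0.092, 15) -> [ 0.0962  0.0923 -0.0165] [-0.0001  0.0006  0.0003] rows 3.2
```

Call:
{"api": "drive_tool", "payload": {"plan": [0.096, 0, -0.017, 0, 0, 0, 0.6, 0.096, 0, -0.017, 0, 0, 0, 0.6, 0.096, 0.01, -0.017, 0, 0, 0, 0.6, 0.096, 0.04, -0.017, 0, 0, 0, 0.6, 0.096, 0.07, -0.017, 0, 0, 0, 0.6, 0.096, 0.092, -0.017, 0, 0, 0, 0.6, 0.096, 0.092, -0.017, 0, 0, 0, 0.6, 0.096, 0.092, -0.017, 0, 0, 0, 0.6, 0.096, 0.092, -0.017, 0, 0, 0, 0.6, 0.096, 0.092, -0.017, 0, 0, 0, 0.6]}}

```text
time: 18.33
tool_pos: [0.443, -0.3922, 0.0938]
tcp_rot: [[0.268, 0.003, 0.963], [-0.963, -0.002, 0.268], [0.002, -1.0, 0.002]]
ft_force: [-1.0, 0.6, -1.9]
grip_width: 0.064
```

Call:
{"api": "drive_tool", "payload": {"plan": [0, 0, 0, 0, 0, 0, 0.6, 0, 0, 0, 0, 0, 0, 0.6, 0, 0, 0, 0, 0, 0, 0.6, 0, 0, 0, 0, 0, 0, 0.6, 0, 0, 0.007, 0, 0.11, 0, 0.6, 0, 0, 0.007, 0, 0.11, 0, 0.6, 0, 0, 0.007, 0, 0.11, 0, 0.6, 0, 0, 0.007, 0, 0.11, 0, 0.6, 0, 0, 0.007, 0, 0.11, 0, 0.6, 0, 0, 0.007, 0, 0.11, 0, 0.6]}}

```text
time: 19.17
tool_pos: [0.4484, -0.39, 0.0917]
tcp_rot: [[-0.414, 0.0, 0.91], [-0.91, 0.0, -0.414], [-0.0, -1.0, 0.0]]
ft_force: [-0.2, -0.4, -2.0]
grip_width: 0.0639
```

Call:
{"api": "drive_tool", "payload": {"plan": [0, 0, 0, 0, 0.14, 0, 0.6, 0, 0, 0, 0, 0.14, 0, 0.6, 0, 0, 0, 0, 0.14, 0, 0.6, 0, 0, 0, 0, 0.14, 0, 0.6, 0, 0, 0, 0, 0.14, 0, 0.6, 0, 0, 0, 0, 0.14, 0, 0.6, 0, 0, 0, 0, 0.14, 0, 0.6, 0, 0, 0, 0, 0.14, 0, 0.6, 0, 0, 0, 0, 0.14, 0, 0.6, 0, 0, 0, 0, 0.14, 0, 0.6]}}

```text
time: 20.0
tool_pos: [0.4484, -0.39, 0.0916]
tcp_rot: [[-0.962, -0.0, 0.272], [-0.272, 0.0, -0.962], [0.0, -1.0, -0.0]]
ft_force: [-0.1, 0.7, -2.3]
grip_width: 0.0637
```

```bash
python3 - <<'E'
from h import *
u=np.array([np.cos(np.radians(15)),np.sin(np.radians(15))]);c=np.array([.4724,-.3875])
s=monitor.observe();print("face-cross, front",s["tool_pos"][:2]+.025*u-c)
r=c-.032*u
go((*r,.092,-165))
E
```

```text
face-cross, front [0.0001 0.004 ]
t20.0 at [ 0.4484 -0.39    0.0916] psi -74.2 j [ 18.3929  30.1666  24.5497 104.5534 -16.1269  48.7288 -23.5024] w 0.0637 F [-0.0512  0.6546 -2.2774]
(np.float64(0.4414903735587498), np.float64(-0.3957822094432807), 0.092, -165) -> [ 0.0082 -0.0004  0.0037] [-0.      0.2521  0.    ] rows 12.7
```

Call:
{"api": "drive_tool", "payload": {"plan": [0, 0, 0, 0, 0, 0, 0.6, 0, 0, 0, 0, 0, 0, 0.6, 0, 0, 0, 0, 0, 0, 0.6, 0, 0, 0, 0, 0, 0, 0.6, 0, 0, 0, 0, 0, 0, 0.6, 0.008, 0, 0.004, 0, 0.09, 0, 0.6, 0.008, 0, 0.004, 0, 0.09, 0, 0.6, 0.008, 0, 0.004, 0, 0.09, 0, 0.6, 0.008, 0, 0.004, 0, 0.09, 0, 0.6, 0.008, 0, 0.004, 0, 0.09, 0, 0.6]}}

```text
time: 20.83
tool_pos: [0.4417, -0.3961, 0.0917]
tcp_rot: [[-0.955, 0.0, -0.297], [0.297, 0.0, -0.955], [-0.0, -1.0, -0.0]]
ft_force: [-0.2, 0.7, -1.7]
grip_width: 0.0636
```

Call:
{"api": "drive_tool", "payload": {"plan": [0, 0, 0, 0, 0.162, 0, 0.6, 0, 0, 0, 0, 0.162, 0, 0.6, 0, 0, 0, 0, 0.162, 0, 0.6, 0, 0, 0, 0, 0.162, 0, 0.6, 0, 0, 0, 0, 0.162, 0, 0.6, 0, 0, 0, 0, 0.162, 0, 0.6, 0, 0, 0, 0, 0.162, 0, 0.6, 0, 0, 0, 0, 0.162, 0, 0.6, 0, 0, 0, 0, 0.162, 0, 0.6, 0, 0, 0, 0, 0.162, 0, 0.6]}}

```text
time: 21.67
tool_pos: [0.4418, -0.3959, 0.0915]
tcp_rot: [[-0.258, -0.001, -0.966], [0.966, -0.0, -0.258], [-0.0, -1.0, 0.001]]
ft_force: [0.3, 0.4, -1.4]
grip_width: 0.0637
```

```bash
python3 - <<'E'
from h import *
u=np.array([np.cos(np.radians(15)),np.sin(np.radians(15))]);c=np.array([.4724,-.3875])
s=monitor.observe();print("face-cross, right",s["tool_pos"][:2]+.032*u-c)
go((.44,-.396,.19,-165),(.48,-.1,.19,-100))
E
```

```text
face-cross, right [ 0.0003 -0.0002]
t21.7 at [ 0.4418 -0.3959  0.0915] psi -165.0 j [  3.6083  36.5124  48.3224 105.6785 -33.6347  53.2667 -97.6561] w 0.0637 F [ 0.3132  0.3528 -1.4243]
(0.44, -0.396, 0.19, -165) -> [ 0.0004 -0.0985  0.0018] [-0.0001 -0.0001 -0.    ] rows 2.4
(0.48, -0.1, 0.19, -100) -> [ 0.276  -0.0986 -0.1133] [-0.0001 -0.1807  0.    ] rows 9.1
```

Call:
{"api": "drive_tool", "payload": {"plan": [0, 0, 0, 0, 0, 0, 0.6, 0, 0, 0, 0, 0, 0, 0.6, 0, 0, 0, 0, 0, 0, 0.6, 0, 0, 0, 0, 0, 0, 0.6, 0, 0, 0, 0, 0, 0, 0.6, 0, 0, 0, 0, 0, 0, 0.6, 0, 0, 0, 0, 0, 0, 0.6, 0, -0.04, 0, 0, 0, 0, 0.6, 0, -0.08, 0, 0, 0, 0, 0.6, 0, -0.1, 0, 0, 0, 0, 0.6]}}

```text
time: 22.5
tool_pos: [0.4419, -0.3978, 0.1954]
tcp_rot: [[-0.254, 0.002, -0.967], [0.967, -0.003, -0.254], [-0.003, -1.0, -0.002]]
ft_force: [0.4, -1.4, -0.9]
grip_width: 0.0638
```

Call:
{"api": "drive_tool", "payload": {"plan": [0.276, 0, -0.113, 0, -0.181, 0, 0.6, 0.276, 0, -0.113, 0, -0.181, 0, 0.6, 0.276, 0, -0.113, 0, -0.181, 0, 0.6, 0.276, 0, -0.113, 0, -0.181, 0, 0.6, 0.276, 0, -0.113, 0, -0.181, 0, 0.6, 0.276, 0, -0.113, 0, -0.181, 0, 0.6, 0.276, 0, -0.113, 0, -0.181, 0, 0.6, 0.276, 0, -0.113, 0, -0.181, 0, 0.6, 0.276, 0, -0.113, 0, -0.181, 0, 0.6, 0.276, 0, -0.113, 0, -0.181, 0, 0.6]}}

```text
time: 23.33
tool_pos: [0.4806, -0.0992, 0.1918]
tcp_rot: [[-0.986, 0.0, -0.166], [0.166, 0.0, -0.986], [-0.0, -1.0, -0.0]]
ft_force: [0.1, -0.9, -1.8]
grip_width: 0.0639
```

```bash
python3 - <<'E'
from h import *
cv2.imwrite("pics/top5.png",imaging.read_camera("top"))
go((.525,.005,.19,-87),(.525,.005,.066,-87))
E
```

```text
t23.4 at [ 0.4804 -0.1003  0.1918] psi -100.0 j [-28.244   14.1093  41.1093 113.8681 -11.1827  55.8986 -81.7024] w 0.0639 F [-0.1376  0.2802 -2.0337]
(0.525, 0.005, 0.19, -87) -> [-0.0256  0.0019 -0.1114] [ 0.     -0.0362 -0.0001] rows 2.7
(0.525, 0.005, 0.066, -87) -> [-0.0255  0.1259 -0.1114] [ 0.     -0.0362 -0.0001] rows 4.1
```

Call:
{"api": "drive_tool", "payload": {"plan": [-0.026, 0, -0.111, 0, -0.036, 0, 0.6, -0.026, 0, -0.111, 0, -0.036, 0, 0.6, -0.026, 0, -0.111, 0, -0.036, 0, 0.6, -0.026, 0, -0.111, 0, -0.036, 0, 0.6, -0.026, 0.04, -0.111, 0, -0.036, 0, 0.6, -0.026, 0.08, -0.111, 0, -0.036, 0, 0.6, -0.026, 0.11, -0.111, 0, -0.036, 0, 0.6, -0.026, 0.124, -0.111, 0, -0.036, 0, 0.6, -0.026, 0.124, -0.111, 0, -0.036, 0, 0.6, -0.026, 0.124, -0.111, 0, -0.036, 0, 0.6]}}

```text
time: 24.22
tool_pos: [0.525, 0.0027, 0.0669]
tcp_rot: [[-0.999, -0.001, 0.045], [-0.045, -0.001, -0.999], [0.002, -1.0, 0.001]]
ft_force: [0.5, 0.8, -2.1]
grip_width: 0.0638
```

```bash
python3 - <<'E'
from h import *
go((.525,.005,.066,-87))
E
```

```text
t24.2 at [0.525  0.0027 0.0669] psi -87.4 j [-29.1235  27.5925  30.4812 115.4217 -20.336   42.2506 -73.6265] w 0.0638 F [ 0.4894  0.756  -2.1397]
(0.525, 0.005, 0.066, -87) -> [-0.0001  0.0009 -0.0023] [-0.0002 -0.0012  0.0002] rows 0.1
```

Release, lift, then look before opening the gate.

Call:
{"api": "drive_tool", "payload": {"plan": [0, 0.002, 0, 0, 0, 0, 0.6, 0, 0.002, 0, 0, 0, 0, 0.6, 0, 0.002, 0, 0, 0, 0, 0, 0, 0.002, 0, 0, 0, 0, 0, 0, 0.002, 0, 0, 0, 0, 0, 0, 0.002, 0, 0, 0, 0, 0, 0, -0.03, 0, 0, 0, 0, 0, 0, -0.07, 0, 0, 0, 0, 0, 0, -0.11, 0, 0, 0, 0, 0, 0, -0.14, 0, 0, 0, 0, 0]}}

```text
time: 25.05
tool_pos: [0.5259, 0.0039, 0.2107]
tcp_rot: [[-0.999, 0.002, 0.05], [-0.05, 0.0, -0.999], [-0.002, -1.0, 0.0]]
ft_force: [0.9, 0.5, -0.7]
grip_width: 0.088
```

```bash
python3 - <<'E'
from h import *
go((.5,.08,.24,-60),(.45,.20,.24,0),(.633,.221,.15,0))
E
```

```text
t25.1 at [0.5259 0.0039 0.2107] psi -87.1 j [-35.4148  16.0966  36.6044 107.9787 -11.0883  59.333  -81.3542] w 0.0880 F [ 0.9246  0.5139 -0.707 ]
(0.5, 0.08, 0.24, -60) -> [ 0.022  -0.0294 -0.0773] [-0.0001 -0.0754 -0.0003] rows 3.8
(0.45, 0.2, 0.24, 0) -> [ 0.066  -0.0294 -0.1997] [-0.0003 -0.2421 -0.0003] rows 12.2
(0.633, 0.221, 0.15, 0) -> [-0.1176  0.0609 -0.2115] [-0.0003 -0.2421 -0.0003] rows 12.2
```

```bash
python3 - <<'E'
from h import *
go((.633,.219,.20,-87),(.633,.219,.065,-87))
im=imaging.read_camera("top");cv2.imwrite("pics/top6.png",im)
T=imaging.camera_info("top")
a=cv2.imread("pics/top1.png")
d=cv2.resize(im[100:290,190:430],(800,633))[:600]
cv2.imwrite("pics/c6.png",d)
E
```

```text
t25.1 at [0.5259 0.0039 0.2107] psi -87.1 j [-35.4148  16.0966  36.6044 107.9787 -11.0883  59.333  -81.3542] w 0.0880 F [ 0.9246  0.5139 -0.707 ]
(0.633, 0.219, 0.2, -87) -> [-0.1177  0.0109 -0.2095] [-0.     -0.0004 -0.0003] rows 5.8
(0.633, 0.219, 0.065, -87) -> [-0.1174  0.1459 -0.2095] [-0.     -0.0004 -0.0003] rows 6.7
```

View pics/c6.png

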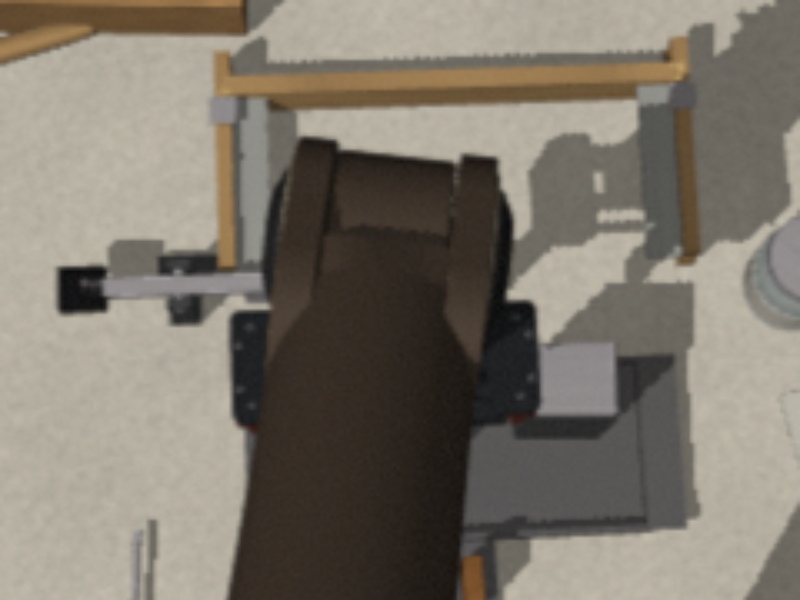

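The arm hides the mid tin in this view; the tall tin is upright at (578,380) and the gate's pad is at (82,290), as measured before. Going to the pad.

Call:
{"api": "drive_tool", "payload": {"plan": [-0.118, 0.01, -0.21, 0, 0, 0, 1, -0.118, 0.01, -0.21, 0, 0, 0, 1, -0.118, 0.01, -0.21, 0, 0, 0, 1, -0.118, 0.01, -0.21, 0, 0, 0, 1, -0.118, 0.01, -0.21, 0, 0, 0, 1, -0.118, 0.01, -0.21, 0, 0, 0, 1, -0.118, 0.01, -0.21, 0, 0, 0, 1, -0.118, 0.05, -0.21, 0, 0, 0, 1, -0.118, 0.09, -0.21, 0, 0, 0, 1, -0.118, 0.12, -0.21, 0, 0, 0, 1]}}

```text
time: 25.93
tool_pos: [0.6315, 0.2199, 0.0849]
tcp_rot: [[-0.999, -0.001, 0.051], [-0.051, -0.001, -0.999], [0.001, -1.0, 0.001]]
ft_force: [-0.0, -0.0, -1.2]
grip_width: 0.0247
```

```bash
python3 - <<'E'
from h import *
go((.633,.219,.065,-87),(.633,.219,.027,-87))
im=imaging.read_camera("top");cv2.imwrite("pics/top7.png",im)
S=imaging.read_camera("scene");cv2.imwrite("pics/scene7.png",S)
cv2.imwrite("pics/c7.png",np.hstack([cv2.resize(im[100:290,200:420],(400,345)),cv2.resize(S[220:390,210:430],(400,345))]))
E
```

```text
t25.9 at [0.6315 0.2199 0.0849] psi -87.1 j [-42.2595  37.9193  28.5839  93.6529 -21.3003  54.0015 -93.1329] w 0.0247 F [-0.0006 -0.0286 -1.1752]
(0.633, 0.219, 0.065, -87) -> [-0.0015  0.0199  0.001 ] [-0.0001 -0.0002  0.0002] rows 0.5
(0.633, 0.219, 0.027, -87) -> [-0.0015  0.0579  0.001 ] [-0.0001 -0.0002  0.0002] rows 1.4
```

View pics/c7.png

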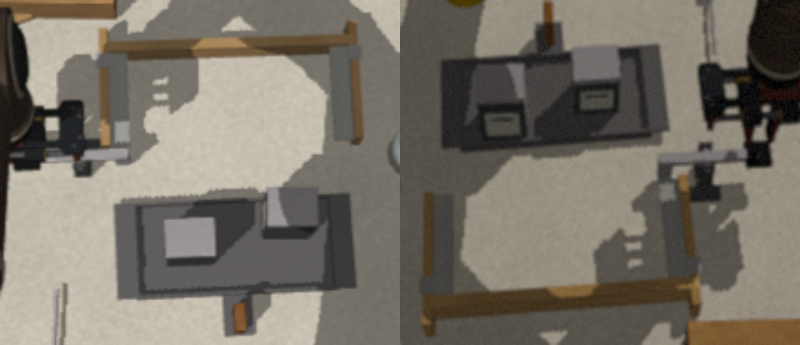

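Both tins stand upright in the tray (crop (190,238) and (292,207) in the top half; both also upright in the scene half). Pressing the pad now, slowly.

Call:
{"api": "drive_tool", "payload": {"plan": [-0.001, 0, 0, 0, 0, 0, 1, -0.001, 0.01, 0, 0, 0, 0, 1, -0.001, 0.02, 0, 0, 0, 0, 1, -0.001, 0.03, 0, 0, 0, 0, 1, -0.001, 0.038, 0, 0, 0, 0, 1, -0.001, 0.044, 0, 0, 0, 0, 1, -0.001, 0.05, 0, 0, 0, 0, 1, -0.001, 0.055, 0, 0, 0, 0, 1, -0.001, 0.058, 0, 0, 0, 0, 1, -0.001, 0.06, 0, 0, 0, 0, 1]}}

```text
time: 26.87
tool_pos: [0.6334, 0.22, 0.0272]
tcp_rot: [[-0.999, -0.001, 0.051], [-0.051, -0.0, -0.999], [0.001, -1.0, 0.0]]
ft_force: [0.2, -0.9, 3.2]
grip_width: 0.0003
```

```bash
python3 - <<'E'
from h import *
go((.633,.219,.025,-87),(.61,.2,.2,-87))
E
```

```text
t26.9 at [0.6334 0.22   0.0272] psi -87.1 j [-40.8203  42.0076  26.5291  95.1139 -23.5089  48.5337 -91.4826] w 0.0003 F [ 0.2362 -0.8989  3.1709]
(0.633, 0.219, 0.025, -87) -> [0.0004 0.0022 0.001 ] [-0.     -0.0003  0.0001] rows 0.1
(0.61, 0.2, 0.2, -87) -> [ 0.0245 -0.1728  0.0188] [-0.     -0.0003  0.0001] rows 4.2
```

Call:
{"api": "drive_tool", "payload": {"plan": [0, 0.002, 0, 0, 0, 0, 1, 0, 0.003, 0, 0, 0, 0, 1, 0, 0.003, 0, 0, 0, 0, 1, 0, -0.04, 0, 0, 0, 0, 1, 0, -0.08, 0, 0, 0, 0, 1, 0, -0.12, 0, 0, 0, 0, 1, 0, -0.16, 0, 0, 0, 0, 1, 0, -0.19, 0, 0, 0, 0, 1, 0, -0.19, 0, 0, 0, 0, 1]}}

```text
time: 27.62
tool_pos: [0.6367, 0.2207, 0.2252]
tcp_rot: [[-0.999, 0.01, 0.051], [-0.051, 0.005, -0.999], [-0.01, -1.0, -0.004]]
ft_force: [0.2, -1.0, -0.1]
grip_width: 0.0005
```

```bash
python3 - <<'E'
from h import *
a=cv2.imread("pics/top7.png");T=imaging.camera_info("top")
h=cv2.cvtColor(a,cv2.COLOR_BGR2HSV);m=cv2.inRange(h,(3,90,50),(22,255,255));m[:255]=0;m[292:]=0;m[:,:315]=0;m[:,350:]=0
ys,xs=np.nonzero(m);v=h[...,2]
print(len(xs),xs.min(),xs.max(),ys.min(),ys.max(),[(y,int(v[y,331])) for y in range(262,290)])
g=cv2.cvtColor(a,cv2.COLOR_BGR2GRAY)
print("rows@276",g[200:230,276].tolist()); print("rows@388",g[198:230,388].tolist())
print("f276",g[250:270,276].tolist()); print("f388",g[246:266,388].tolist())
print("cols",g[240,256:280].tolist(),g[225,382:404].tolist())
go((.56,.05,.22,-87),(.431,-.064,.15,-86.4))
E
```

```text
111 328 335 266 283 [(262, 82), (263, 96), (264, 98), (265, 92), (266, 87), (267, 117), (268, 128), (269, 126), (270, 128), (271, 128), (272, 129), (273, 130), (274, 130), (275, 135), (276, 130), (277, 127), (278, 128), (279, 136), (280, 138), (281, 129), (282, 82), (283, 84), (284, 123), (285, 193), (286, 196), (287, 199), (288, 200), (289, 198)]
rows@276 [187, 192, 188, 189, 189, 189, 189, 182, 149, 116, 114, 110, 91, 66, 49, 55, 58, 53, 57, 58, 58, 59, 57, 56, 56, 58, 58, 57, 59, 58]
rows@388 [109, 113, 113, 111, 108, 110, 110, 105, 81, 57, 57, 56, 54, 57, 59, 56, 56, 57, 58, 59, 58, 54, 57, 56, 56, 57, 53, 56, 52, 55, 59, 58]
f276 [69, 69, 67, 68, 69, 74, 74, 70, 73, 70, 73, 80, 86, 89, 94, 146, 189, 192, 189, 190]
f388 [58, 57, 56, 57, 59, 56, 60, 56, 59, 57, 57, 57, 73, 110, 116, 115, 112, 111, 111, 113]
cols [191, 189, 190, 193, 191, 189, 187, 150, 106, 93, 93, 94, 94, 93, 93, 93, 93, 92, 94, 76, 56, 58, 58, 62] [53, 57, 57, 56, 59, 58, 56, 58, 57, 57, 56, 78, 103, 111, 112, 114, 114, 116, 117, 114, 115, 115]
t27.6 at [0.6367 0.2207 0.2252] psi -87.1 j [-44.4342  30.3124  32.3401  86.0254 -17.0421  67.9644 -96.4776] w 0.0005 F [ 0.2486 -1.0489 -0.1409]
(0.56, 0.05, 0.22, -87) -> [0.0853 0.0037 0.1667] [ 0.0006 -0.0003 -0.0016] rows 4.5
(0.431, -0.064, 0.15, -86.4) -> [0.2206 0.0719 0.2743] [ 0.0006 -0.0019 -0.0016] rows 8.6
```

Call:
{"api": "drive_tool", "payload": {"plan": [0.221, 0, 0.274, 0, -0.002, 0, 0.3, 0.221, 0, 0.274, 0, -0.002, 0, 0.3, 0.221, 0, 0.274, 0, -0.002, 0, 0.3, 0.221, 0, 0.274, 0, -0.002, 0, 0.3, 0.221, 0, 0.274, 0, -0.002, 0, 0.3, 0.221, 0, 0.274, 0, -0.002, 0, 0.3, 0.221, 0, 0.274, 0, -0.002, 0, 0.3, 0.221, 0, 0.274, 0, -0.002, 0, 0.3, 0.221, 0.04, 0.274, 0, -0.002, 0, 0.3, 0.221, 0.075, 0.274, 0, -0.002, 0, 0.3]}}

```text
time: 28.45
tool_pos: [0.4259, -0.0676, 0.1437]
tcp_rot: [[-0.998, 0.006, 0.059], [-0.059, 0.003, -0.998], [-0.006, -1.0, -0.002]]
ft_force: [0.6, 2.2, -0.4]
grip_width: 0.0609
```

```bash
python3 - <<'E'
from h import *
go((.428,-.063,.14,-86.4),(.428,-.063,.032,-86.4))
W=imaging.camera_info("wrist");w=imaging.read_camera("wrist");t=imaging.read_camera("top");cv2.imwrite("pics/top8.png",t);cv2.imwrite("pics/w8.png",w)
print("pull in wrist",proj(W,(.428,-.063,.06)))
cv2.imwrite("pics/c8.png",np.hstack([cv2.resize(w,(400,300)),cv2.resize(t[90:240,195:395],(400,300))]))
E
```

```text
t28.4 at [ 0.4259 -0.0676  0.1437] psi -86.6 j [-32.5011  11.2796  40.4069 124.5025 -10.2588  46.9956 -72.2827] w 0.0609 F [ 0.6471  2.1964 -0.3718]
(0.428, -0.063, 0.14, -86.4) -> [-0.0023  0.0037 -0.0044] [ 0.0004 -0.0006 -0.001 ] rows 0.1
(0.428, -0.063, 0.032, -86.4) -> [-0.0017  0.1117 -0.0042] [ 0.0004 -0.0006 -0.001 ] rows 2.7
pull in wrist [305.3916 251.1628]
```

View pics/c8.png

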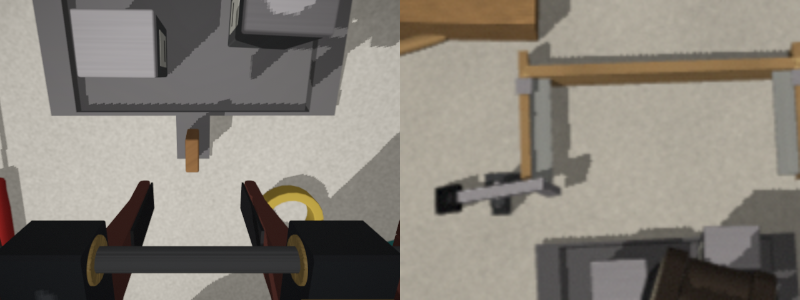

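The gate has tipped (tip up at crop (545,187)). The pull is in the wrist view at (309,250) full-size px, with (305,251) predicted. Descending to pinch it.

Call:
{"api": "drive_tool", "payload": {"plan": [-0.002, 0.004, -0.004, 0, 0, 0, 0.3, -0.002, 0.04, -0.004, 0, 0, 0, 0.3, -0.002, 0.08, -0.004, 0, 0, 0, 0.3, -0.002, 0.1, -0.004, 0, 0, 0, 0.3, -0.002, 0.111, -0.004, 0, 0, 0, 0.3, -0.002, 0.111, -0.004, 0, 0, 0, 1, -0.002, 0.111, -0.004, 0, 0, 0, 1, -0.002, 0.111, -0.004, 0, 0, 0, 1, -0.002, 0.111, -0.004, 0, 0, 0, 1, -0.002, 0.111, -0.004, 0, 0, 0, 1], "force": 25}}

```text
time: 29.38
tool_pos: [0.4296, -0.0603, 0.0328]
tcp_rot: [[-0.998, 0.002, 0.064], [-0.064, 0.001, -0.998], [-0.002, -1.0, -0.0]]
ft_force: [0.5, -0.8, -0.2]
grip_width: 0.0315
```

```bash
python3 - <<'E'
from h import *
go((.428,-.063,.032,-86.4))
t=imaging.read_camera("top");cv2.imwrite("pics/top9.png",t)
T=imaging.camera_info("top")
# carcase inner edges & lips from the arm-free image (z=.031 lips inner edge, panels top z=.04)
g=cv2.cvtColor(cv2.imread("pics/top1.png"),cv2.COLOR_BGR2GRAY);b=cv2.imread("pics/top1.png")
for y in(140,165): print(y,[(x,b[y,x].tolist()) for x in range(252,276)],[(x,b[y,x].tolist()) for x in range(380,402)])
E
```

```text
t29.4 at [ 0.4296 -0.0603  0.0328] psi -86.3 j [-24.3229  24.3871  31.9476 128.9063 -24.251   32.2591 -60.2375] w 0.0315 F [ 0.5163 -0.8335 -0.2062]
(0.428, -0.063, 0.032, -86.4) -> [0.0018 0.0008 0.0026] [ 0.0001  0.0002 -0.0004] rows 0.1
140 [(252, [131, 144, 148]), (253, [135, 147, 153]), (254, [108, 128, 144]), (255, [77, 108, 134]), (256, [68, 104, 134]), (257, [69, 105, 134]), (258, [69, 104, 134]), (259, [60, 84, 103]), (260, [62, 70, 75]), (261, [69, 72, 71]), (262, [98, 104, 104]), (263, [113, 117, 118]), (264, [114, 120, 121]), (265, [114, 121, 121]), (266, [113, 120, 120]), (267, [115, 120, 120]), (268, [115, 118, 119]), (269, [110, 116, 118]), (270, [94, 100, 102]), (271, [80, 86, 90]), (272, [78, 85, 88]), (273, [79, 87, 89]), (274, [77, 84, 87]), (275, [81, 88, 91])] [(380, [136, 148, 153]), (381, [124, 133, 137]), (382, [112, 118, 120]), (383, [115, 120, 120]), (384, [110, 117, 117]), (385, [112, 117, 116]), (386, [112, 119, 119]), (387, [113, 118, 118]), (388, [114, 120, 121]), (389, [114, 120, 119]), (390, [111, 118, 118]), (391, [110, 115, 114]), (392, [85, 100, 107
[... 566 characters left out ...]
1, 118]), (268, [115, 120, 119]), (269, [111, 116, 117]), (270, [101, 106, 107]), (271, [86, 94, 96]), (272, [85, 91, 94]), (273, [82, 91, 94]), (274, [81, 87, 90]), (275, [79, 87, 91])] [(380, [137, 149, 154]), (381, [134, 146, 152]), (382, [133, 145, 150]), (383, [116, 124, 127]), (384, [108, 113, 114]), (385, [111, 117, 116]), (386, [113, 118, 118]), (387, [110, 116, 118]), (388, [115, 119, 120]), (389, [115, 121, 122]), (390, [115, 121, 121]), (391, [113, 118, 119]), (392, [115, 119, 119]), (393, [104, 109, 111]), (394, [73, 91, 107]), (395, [64, 98, 123]), (396, [68, 105, 131]), (397, [68, 104, 131]), (398, [71, 105, 133]), (399, [72, 96, 113]), (400, [79, 91, 96]), (401, [78, 86, 88])]
```

```bash
python3 - <<'E'
from h import *
T=imaging.camera_info("top")
L=[plane(T,u,.031)[:2] for u in[(270,140),(270.4,165)]];R=[plane(T,u,.031)[:2] for u in[(381,140),(383,165)]]
P=[plane(T,u,.04)[:2] for u in[(254,140),(254.9,165),(398,140),(399.3,165)]]
S=[plane(T,u,0)[:2] for u in[(271,132.4),(380.8,129.4)]]
print(L,R,P,"stop",S)
s=S[1]-S[0]; print("stop yaw",np.degrees(np.arctan2(s[0],-s[1])))
t=cv2.imread("pics/top9.png");g=cv2.cvtColor(t,cv2.COLOR_BGR2GRAY)
print([ (x,g[198:216,x].tolist()) for x in (272,300,340,388)])
# tray flange ends
print(g[215,256:272].tolist(),g[215,388:402].tolist())
go((.43,-.06,.033,-86.4))
E
```

```text
[array([0.7589, 0.0898]), array([0.6949, 0.0876])] [array([ 0.7627, -0.1861]), array([ 0.6985, -0.1904])] [array([0.7553, 0.1286]), array([0.6917, 0.1249]), array([ 0.7602, -0.227 ]), array([ 0.6963, -0.2292])] stop [array([0.7895, 0.0894]), array([ 0.8014, -0.1902])]
stop yaw 2.4376884660942553
[(272, [173, 175, 174, 173, 174, 179, 174, 169, 171, 172, 162, 105, 102, 101, 84, 82, 86, 84]), (300, [180, 174, 172, 171, 173, 172, 175, 174, 177, 160, 107, 101, 94, 80, 64, 74, 86, 85]), (340, [175, 175, 172, 172, 168, 145, 107, 98, 101, 103, 96, 82, 62, 56, 74, 77, 74, 74]), (388, [102, 102, 101, 101, 100, 99, 97, 96, 72, 52, 49, 50, 49, 49, 48, 51, 50, 52])]
[169, 170, 169, 171, 171, 169, 135, 93, 84, 84, 84, 85, 84, 84, 84, 85] [52, 50, 51, 50, 60, 88, 99, 98, 102, 99, 98, 99, 99, 102]
t29.4 at [ 0.4294 -0.0603  0.0326] psi -86.3 j [-24.3134  24.4038  31.9413 128.9233 -24.2647  32.2472 -60.2287] w 0.0279 F [-0.1001  0.6196 -0.2672]
(0.43, -0.06, 0.033, -86.4) -> [-0.0006 -0.0004 -0.0003] [ 0.0001  0.0002 -0.0003] rows 0.0
```

Call:
{"api": "drive_tool", "payload": {"plan": [0, 0, 0, 0, 0, 0, 1, 0, 0, 0, 0, 0, 0, 1, 0, 0, 0, 0, 0, 0, 1, 0, 0, 0, 0, 0, 0, 1, 0, 0, 0, 0, 0, 0, 1, 0, 0, 0, 0, 0, 0, 1]}}

```text
time: 29.93
tool_pos: [0.429, -0.061, 0.0321]
tcp_rot: [[-0.998, 0.001, 0.062], [-0.062, 0.0, -0.998], [-0.001, -1.0, 0.0]]
ft_force: [-0.4, -1.3, 7.3]
grip_width: 0.0139
```

```bash
python3 - <<'E'
from h import *
t=imaging.read_camera("top");cv2.imwrite("pics/top10.png",t);g=cv2.cvtColor(t,cv2.COLOR_BGR2GRAY);T=imaging.camera_info("top")
def edge(line,lo):  # first sub-pixel crossing into dark
    line=line.astype(float);
    for i in range(len(line)-1):
        if line[i]>lo>=line[i+1]: return i+(line[i]-lo)/(line[i]-line[i+1])
L=256+edge(g[222,256:275],125); Rr=402-edge(g[222,388:403][::-1],75)
b=[(x,200+edge(g[200:220,x],135)) for x in(272,300,320)]
print(L,Rr,plane(T,(L,222),.018),plane(T,(Rr,222),.018),[plane(T,u,.018)[:2] for u in b])
go((.45,-.0625,.033,-87),(.49,-.061,.033,-87.4),(.53,-.0592,.033,-87.4))
E
```

```text
262.5348837209302 392.65625 [0.5543 0.1048 0.018 ] [ 0.5579 -0.2143  0.018 ] [array([0.5883, 0.0823]), array([0.5916, 0.0136]), array([ 0.6021, -0.0356])]
t30.0 at [ 0.429  -0.061   0.0321] psi -86.4 j [-24.24    24.4733  31.9492 128.9411 -24.29    32.2278 -60.2208] w 0.0136 F [-1.2593 -0.7971  7.1515]
(0.45, -0.0625, 0.033, -87) -> [-0.0209 -0.0009  0.0028] [ 0.      0.0015 -0.0002] rows 0.5
(0.49, -0.061, 0.033, -87.4) -> [-0.0609 -0.0008  0.0038] [ 0.      0.0027 -0.0002] rows 1.5
(0.53, -0.0592, 0.033, -87.4) -> [-0.101  -0.0008  0.0044] [ 0.      0.0027 -0.0002] rows 2.4
```

Call:
{"api": "drive_tool", "payload": {"plan": [-0.008, -0.001, 0.001, 0, 0.001, 0, 1, -0.018, -0.001, 0.001, 0, 0.002, 0, 1, -0.028, -0.001, 0.002, 0, 0.003, 0, 1, -0.038, -0.001, 0.002, 0, 0.003, 0, 1, -0.048, -0.001, 0.003, 0, 0.003, 0, 1, -0.056, -0.001, 0.003, 0, 0.003, 0, 1, -0.061, -0.001, 0.003, 0, 0.003, 0, 1, -0.061, -0.001, 0.003, 0, 0.003, 0, 1]}}

```text
time: 30.65
tool_pos: [0.4913, -0.0597, 0.0325]
tcp_rot: [[-0.999, 0.001, 0.045], [-0.045, -0.001, -0.999], [-0.001, -1.0, 0.001]]
ft_force: [2.0, -0.4, -6.3]
grip_width: 0.0135
```

```bash
python3 - <<'E'
from h import *
t=imaging.read_camera("top");cv2.imwrite("pics/top11.png",t)
cv2.imwrite("pics/c11.png",cv2.resize(t[95:245,230:430],(800,600),interpolation=cv2.INTER_CUBIC))
go((.53,-.0585,.033,-87.4),(.62,-.0545,.033,-87.4))
E
```

```text
t30.7 at [ 0.4907 -0.0597  0.0325] psi -87.4 j [-23.3621  29.0489  31.6287 120.8917 -25.332   36.4476 -61.6604] w 0.0140 F [ 1.2855  0.5907 -5.8776]
(0.53, -0.0585, 0.033, -87.4) -> [-0.0393 -0.0004  0.0005] [-0.0001 -0.0001 -0.0002] rows 0.9
(0.62, -0.0545, 0.033, -87.4) -> [-0.1294 -0.0003  0.0006] [-0.0001 -0.0001 -0.0002] rows 3.1
```

View pics/c11.png

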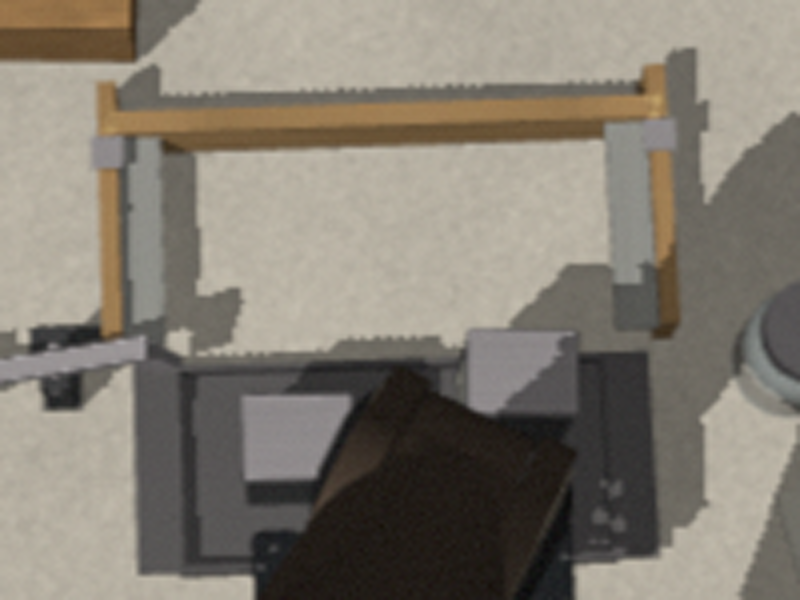

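The tray's back edge is at the mouth, flange corners at crop (135,360) and (649,352). The gate's tip is up over the left corner at (145,348), and both tins are upright. Checking the lateral centring.

```bash
python3 - <<'E'
from h import *
T=imaging.camera_info("top")
f=lambda x,y,z:plane(T,(230+x/4-.4,95+y/4-.4),z)[:2]
a=[f(135,360,.018),f(648,353,.018),f(140,573,.018),f(659,553,.018)]
print("flange",a,"mid back",(a[0]+a[1])/2,"mid front",(a[2]+a[3])/2)
p=[f(97,200,.04),f(104,330,.04),f(671,200,.04),f(678,325,.04)]
print("outer panels",p,(p[0]+p[2])/2,(p[1]+p[3])/2)
l=[f(162,180,.031),f(162,310,.031),f(606,180,.031),f(613,310,.031)]
print("lips",l,(l[0]+l[2])/2,(l[1]+l[3])/2)
E
```

```text
flange [array([0.6483, 0.1047]), array([ 0.6567, -0.2131]), array([0.5151, 0.0989]), array([ 0.5309, -0.2181])] mid back [ 0.6525 -0.0542] mid front [ 0.523  -0.0596]
outer panels [array([0.7436, 0.1287]), array([0.6613, 0.1225]), array([ 0.7484, -0.2252]), array([ 0.6689, -0.2283])] [ 0.746  -0.0483] [ 0.6651 -0.0529]
lips [array([0.76  , 0.0895]), array([0.6768, 0.0879]), array([ 0.7638, -0.1864]), array([ 0.6804, -0.1898])] [ 0.7619 -0.0484] [ 0.6786 -0.0509]
```

Call:
{"api": "drive_tool", "payload": {"plan": [-0.01, 0, -0.001, 0, 0, 0, 1, -0.022, 0, -0.0015, 0, 0, 0, 1, -0.035, 0, -0.0015, 0, 0, 0, 1, -0.048, 0, -0.0015, 0, 0, 0, 1, -0.061, 0, -0.0015, 0, 0, 0, 1, -0.074, 0, -0.0015, 0, 0, 0, 1, -0.087, 0, -0.0015, 0, 0, 0, 1, -0.1, 0, -0.0015, 0, 0, 0, 1, -0.11, 0, -0.0015, 0, 0, 0, 1, -0.115, 0, -0.0015, 0, 0, 0, 1]}}

```text
time: 31.53
tool_pos: [0.605, -0.053, 0.0324]
tcp_rot: [[-0.999, -0.0, 0.045], [-0.045, -0.0, -0.999], [0.0, -1.0, 0.0]]
ft_force: [-3.8, -0.2, -3.1]
grip_width: 0.0141
```

```bash
python3 - <<'E'
from h import *
t=imaging.read_camera("top");cv2.imwrite("pics/top12.png",t)
cv2.imwrite("pics/c12.png",cv2.resize(t[95:245,230:430],(800,600),interpolation=cv2.INTER_CUBIC))
go((.627,-.0523,.033,-87.4))
E
```

```text
t31.6 at [ 0.6055 -0.053   0.0325] psi -87.4 j [-21.4399  37.6308  30.9515 104.8587 -26.4422  44.7985 -64.0302] w 0.0136 F [ 2.9845 -0.0075 -5.5906]
(0.627, -0.0523, 0.033, -87.4) -> [-0.0215 -0.0005  0.0002] [-0.0001 -0.0001 -0.0001] rows 0.5
```

Smooth so far. The last part goes slowly until it touches the stop.

Call:
{"api": "drive_tool", "payload": {"plan": [-0.004, 0, 0, 0, 0, 0, 1, -0.008, 0, 0, 0, 0, 0, 1, -0.012, 0, 0, 0, 0, 0, 1, -0.015, 0, 0, 0, 0, 0, 1, -0.018, 0, 0, 0, 0, 0, 1, -0.02, 0, 0, 0, 0, 0, 1, -0.022, 0, 0, 0, 0, 0, 1, -0.022, 0, 0, 0, 0, 0, 1]}}

```text
time: 32.25
tool_pos: [0.6269, -0.0521, 0.0326]
tcp_rot: [[-0.999, 0.001, 0.045], [-0.045, -0.0, -0.999], [-0.001, -1.0, 0.0]]
ft_force: [0.3, 0.5, -4.6]
grip_width: 0.0139
```

Call:
{"api": "drive_tool", "payload": {"plan": [-0.001, 0, 0, 0, 0, 0, 1, -0.002, 0, 0, 0, 0, 0, 1, -0.003, 0, 0, 0, 0, 0, 1, -0.004, 0, 0, 0, 0, 0, 1, -0.004, 0, 0, 0, 0, 0, 1]}}

```text
time: 32.67
tool_pos: [0.6307, -0.052, 0.0327]
tcp_rot: [[-0.999, 0.0, 0.044], [-0.044, -0.0, -0.999], [-0.0, -1.0, 0.0]]
ft_force: [-0.8, 0.3, -4.5]
grip_width: 0.0141
```

Call:
{"api": "drive_tool", "payload": {"plan": [-0.001, 0, 0, 0, 0, 0, 1, -0.002, 0, 0, 0, 0, 0, 1, -0.003, 0, 0, 0, 0, 0, 1, -0.004, 0, 0, 0, 0, 0, 1, -0.004, 0, 0, 0, 0, 0, 1]}}

```text
time: 33.08
tool_pos: [0.6343, -0.0521, 0.0326]
tcp_rot: [[-0.999, -0.0, 0.044], [-0.044, -0.0, -0.999], [0.0, -1.0, 0.0]]
ft_force: [-3.7, -1.0, -2.8]
grip_width: 0.0136
```

```bash
python3 - <<'E'
from h import *
t=imaging.read_camera("top");cv2.imwrite("pics/top13.png",t)
cv2.imwrite("pics/c13.png",cv2.resize(t[95:245,230:430],(800,600),interpolation=cv2.INTER_CUBIC))
go((.64,-.0523,.033,-87.4))
E
```

```text
t33.1 at [ 0.6342 -0.0521  0.0326] psi -87.4 j [-20.8021  39.8501  30.8715 100.5191 -26.6454  47.097  -64.7335] w 0.0138 F [-4.27   -0.3422 -4.0655]
(0.64, -0.0523, 0.033, -87.4) -> [-0.0057 -0.0004  0.0005] [-0.     -0.0001  0.0001] rows 0.1
```

View pics/c13.png

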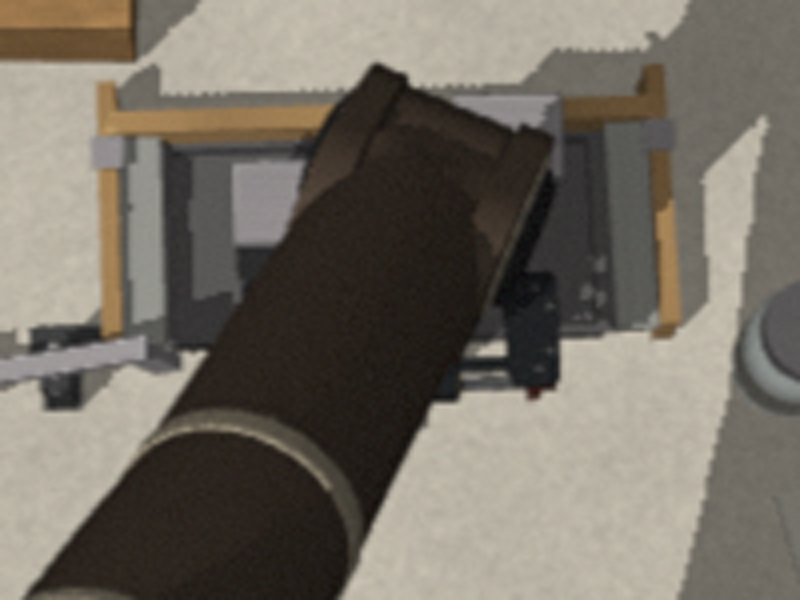

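The tray is in between the lips, its back edge at the stop (165–300,145). One more slow push to confirm contact.

Call:
{"api": "drive_tool", "payload": {"plan": [-0.001, 0, 0, 0, 0, 0, 1, -0.002, 0, 0, 0, 0, 0, 1, -0.003, 0, 0, 0, 0, 0, 1, -0.003, 0, 0, 0, 0, 0, 1]}}

```text
time: 33.47
tool_pos: [0.6345, -0.0524, 0.0322]
tcp_rot: [[-0.999, -0.006, 0.044], [-0.044, 0.0, -0.999], [0.005, -1.0, -0.0]]
ft_force: [-12.3, -1.7, 2.0]
grip_width: 0.0136
```

```bash
python3 - <<'E'
from h import *
go((.64,-.0523,.033,-87.4))
E
```

```text
t33.5 at [ 0.6345 -0.0524  0.0322] psi -87.5 j [-20.7257  40.0611  30.8931 100.2017 -26.5984  47.5187 -64.8051] w 0.0136 F [-12.3049  -1.7388   2.0421]
(0.64, -0.0523, 0.033, -87.4) -> [-0.0055 -0.0008  0.0002] [ 0.0001 -0.0002  0.0009] rows 0.1
```

The tray is home: 12 N at the stop with no further travel. Releasing and going to the gate's tip.

Call:
{"api": "drive_tool", "payload": {"plan": [0.003, 0, 0, 0, 0, 0, 1, 0.003, 0, 0, 0, 0, 0, 0.4, 0.003, 0, 0, 0, 0, 0, 0.4, 0.003, 0, 0, 0, 0, 0, 0.4, 0.003, 0, 0, 0, 0, 0, 0.4, 0.003, 0, 0, 0, 0, 0, 0.4, 0.003, -0.04, 0, 0, 0, 0, 0.4, 0.003, -0.08, 0, 0, 0, 0, 0.4, 0.003, -0.12, 0, 0, 0, 0, 0.4, 0.003, -0.14, 0, 0, 0, 0, 0.4]}}

```text
time: 34.3
tool_pos: [0.6363, -0.0526, 0.1777]
tcp_rot: [[-0.999, 0.006, 0.044], [-0.044, -0.0, -0.999], [-0.006, -1.0, 0.001]]
ft_force: [1.5, -1.3, -0.2]
grip_width: 0.0525
```

```bash
python3 - <<'E'
from h import *
T=imaging.camera_info("top")
print("tip px vs",plane(T,(230+130/4,95+348/4),.079),proj(T,(.6382,.1035,.079)))
go((.6385,.1,.165,-87.4),(.6385,.1,.1,-87.4))
E
```

```text
tip px vs [0.639  0.1028 0.079 ] [262.1795 182.3437]
t34.3 at [ 0.6363 -0.0526  0.1777] psi -87.5 j [-24.8505  30.3153  36.7134  94.5553 -20.1105  61.5193 -69.7661] w 0.0525 F [ 1.5058 -1.2615 -0.2328]
(0.6385, 0.1, 0.165, -87.4) -> [-0.0088  0.0126 -0.1524] [-0.0001 -0.0002 -0.0009] rows 3.7
(0.6385, 0.1, 0.1, -87.4) -> [-0.0084  0.0776 -0.1524] [-0.0001 -0.0002 -0.0009] rows 4.1
```

Call:
{"api": "drive_tool", "payload": {"plan": [-0.009, 0, -0.152, 0, 0, 0, 1, -0.009, 0, -0.152, 0, 0, 0, 1, -0.009, 0, -0.152, 0, 0, 0, 1, -0.009, 0, -0.152, 0, 0, 0, 1, -0.009, 0, -0.152, 0, 0, 0, 1, -0.009, 0.03, -0.152, 0, 0, 0, 1, -0.009, 0.06, -0.152, 0, 0, 0, 1, -0.009, 0.078, -0.152, 0, 0, 0, 1, -0.009, 0.078, -0.152, 0, 0, 0, 1, -0.009, 0.078, -0.152, 0, 0, 0, 1]}}

```text
time: 35.13
tool_pos: [0.6363, 0.0999, 0.0943]
tcp_rot: [[-0.999, -0.001, 0.044], [-0.044, -0.001, -0.999], [0.001, -1.0, 0.001]]
ft_force: [0.5, 0.7, 0.4]
grip_width: 0.0006
```

```bash
python3 - <<'E'
from h import *
go((.6385,.1,.07,-87.4),(.6385,.098,.055,-87.4))
E
```

```text
t35.1 at [0.6363 0.0999 0.0943] psi -87.5 j [-35.7307  36.0751  33.1319  97.3267 -23.4711  53.7608 -80.9661] w 0.0006 F [0.5443 0.657  0.4176]
(0.6385, 0.1, 0.07, -87.4) -> [-0.0022  0.0243  0.    ] [-0.0001 -0.0002  0.0002] rows 0.6
(0.6385, 0.098, 0.055, -87.4) -> [-0.0021  0.0393  0.002 ] [-0.0001 -0.0002  0.0002] rows 0.9
```

Call:
{"api": "drive_tool", "payload": {"plan": [-0.002, 0.008, 0, 0, 0, 0, 1, -0.002, 0.015, 0, 0, 0, 0, 1, -0.002, 0.022, 0.001, 0, 0, 0, 1, -0.002, 0.028, 0.001, 0, 0, 0, 1, -0.002, 0.033, 0.001, 0, 0, 0, 1, -0.002, 0.037, 0.002, 0, 0, 0, 1, -0.002, 0.04, 0.002, 0, 0, 0, 1, -0.002, 0.041, 0.002, 0, 0, 0, 1, -0.002, 0.042, 0.002, 0, 0, 0, 1, -0.002, 0.042, 0.002, 0, 0, 0, 1]}}

```text
time: 35.97
tool_pos: [0.6391, 0.0983, 0.055]
tcp_rot: [[-0.999, 0.001, 0.044], [-0.044, 0.001, -0.999], [-0.001, -1.0, -0.001]]
ft_force: [-5.7, -1.8, 20.6]
grip_width: 0.0002
```

```bash
python3 - <<'E'
from h import *
go((.6385,.098,.0535,-87.4))
E
```

```text
t36.0 at [0.6391 0.0983 0.055 ] psi -87.5 j [-34.2844  38.8962  31.4337  98.4075 -25.4424  49.8865 -79.2917] w 0.0002 F [-5.6648 -1.7939 20.5616]
(0.6385, 0.098, 0.0535, -87.4) -> [0.0006 0.0015 0.0003] [ 0.0002 -0.0002 -0.0001] rows 0.0
```

It is shut against its stop (20 N at 55 mm). Lifting and drawing back for a last look.

Call:
{"api": "drive_tool", "payload": {"plan": [0, -0.03, 0, 0, 0, 0, 1, 0, -0.07, 0, 0, 0, 0, 1, 0, -0.11, 0, 0, 0, 0, 1, 0, -0.15, 0, 0, 0, 0, 1, 0, -0.19, 0, 0, 0, 0, 1, 0.1, -0.2, -0.08, 0, 0, 0, 1, 0.2, -0.2, -0.16, 0, 0, 0, 1, 0.2, -0.2, -0.2, 0, 0, 0, 1, 0.2, -0.2, -0.2, 0, 0, 0, 1, 0.2, -0.2, -0.2, 0, 0, 0, 1]}}

```text
time: 36.8
tool_pos: [0.4811, 0.2372, 0.2504]
tcp_rot: [[-0.999, -0.001, 0.045], [-0.045, 0.0, -0.999], [0.001, -1.0, -0.0]]
ft_force: [-0.2, 0.9, -0.0]
grip_width: 0.0006
```

```bash
python3 - <<'E'
from h import *
go((.4,.3,.25,-87.4))
t=imaging.read_camera("top");s=imaging.read_camera("scene")
cv2.imwrite("pics/top14.png",t);cv2.imwrite("pics/scene14.png",s)
cv2.imwrite("pics/c14.png",np.vstack([np.hstack([cv2.resize(t[95:245,200:400],(400,300)),cv2.resize(s[235:385,200:400],(400,300))]),np.hstack([cv2.resize(t,(400,300)),cv2.resize(s,(400,300))])]))
E
```

```text
t36.8 at [0.4811 0.2372 0.2504] psi -87.4 j [ -61.5878   14.9683   37.2405  103.5572   -9.9957   64.7998 -108.4406] w 0.0006 F [-0.2242  0.9115 -0.0105]
(0.4, 0.3, 0.25, -87.4) -> [ 0.0782  0.0005 -0.0664] [ 0.0001 -0.0001  0.0001] rows 2.5
```

View pics/c14.png

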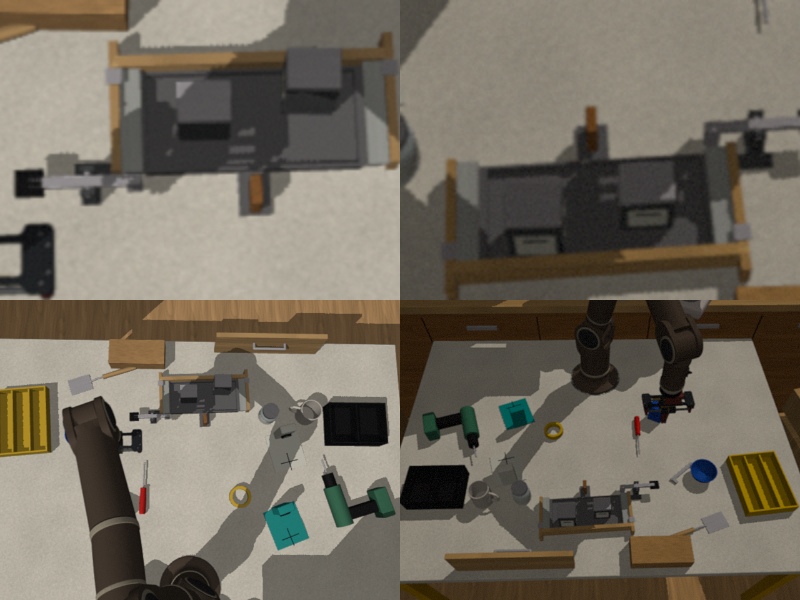

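The tray is home with both tins upright. The gate is level, with its tongue in front of the left flange, and the bystanders are where they were. Handing in.

```bash
python3 -c "
from cell import ticket
print(ticket.hand_in())"
```

```text
the job is handed in; nothing more can be done
None
```

The job is done and handed in at about 37 s on the robot's clock. Only tin_tall and tin_mid were there; I saw no tin_low.

- **Labels:** Each tin, the tall one first, was shown left, front, right. By the arm's readings the faces were within about 6 mm of the cross and 1° of square, and each was held for about half a second. I saw a label in place at the reader only for the tall tin's left side.
- **Tray and gate:** Both tins went into the tray, and I tipped the gate open by its outer pad. I then slid the tray in until it met the stop (12 N, no further travel) and pressed the gate's inner end down (20 N at 55 mm high).
- **Last pictures:** Both tins stand upright in the tray, which is home. The gate is level and shut, nothing else seems to have moved, and the arm is touching nothing.
- **Disagreements:** The tray stopped 7–10 mm further in than I had worked out from the gate and stop pixels. I took the contact force as the proof that it was home. I saw no knock to either tin.

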